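Pack the tins tight in the sprung shelf row

TASK

Tidy the low shelf on the bench: straighten the small rectangular tin already on it and add the two matching tins from the bench, so that all three stand upright on the deck in one neat row, broad faces to the front and back, side by side and touching, from the fixed end plate to the sprung end plate, with their backs against the back fence. The last tin has to push the sprung plate aside to get in; do it firmly but without ramming the tins or the shelf, and leave the low wide tin, the round can and the tools where they lie.

Things in the scene. Friction and masses are not known exactly. Their poses are not given: they have to be found in the camera images.
- shelf: low grey bench shelf, fixed. Origin on the table under it; its x points to the back (away from the robot at yaw 0), y along the row to the left, z up. Deck top 40 mm above the table, x = -60 to +56, y = -147 to +163 mm; open in front and above. A fixed spring block 34 mm high stands on it at y = 151 to 163 mm.
- shelf_fence (a point): foot of the back fence, in the middle of its front face: shelf x = +35 mm, on the deck. The fence is 30 mm high above the deck and as long as the shelf. A tin with its back to it has its centre at shelf x = +12 mm.
- shelf_end (a point): foot of the inner face of the fixed end plate: shelf y = -130 mm, on the deck. The plate is 75 mm high, shelf x = -55 to +35 mm. Tins in a tight row from it have their centres at shelf y = -99, -37 and +25 mm, 50 mm above the deck.
- follower (a joint): sprung end plate sliding along the shelf's y, m: 0 at rest, grows as it is pushed outward (+y), stop at 0.045. A spring pushes it towards the row: 4 N at 0, 6 N at 0.014, 10 N at 0.045. At rest only 172 mm are free between the end plates; with three tins (186 mm) it reads 0.014.
- follower_face (a point): middle of the inner face of the sprung end plate, 18 mm above the deck, at shelf y = +42 mm at rest. Bare steel, 70 mm deep. Upright to 35 mm above the deck, then flared outward, by 26 mm at its top edge 80 mm above the deck, so that a tin pressed down on the flare wedges the plate aside.
- tin_r_center (a point): the tin already on the shelf, somewhat askew, forward of the fence and short of the fixed end plate: bare-metal rectangular tin, 62 mm along its y, 46 along its x, body 100 tall, central black cap (22 across, 13 high) on top, about 0.25 kg (0.7 to 1.4 times). Point: centre of the body, 50 mm above its foot; z up; a half turn is the same.
- tin_a_center (a point): one of the two tins on the bench: bare-metal rectangular tin, 62 mm along its y, 46 along its x, body 100 tall, central black cap (22 across, 13 high) on top, about 0.25 kg (0.7 to 1.4 times). Point: centre of the body, 50 mm above its foot; z up; a half turn is the same.
- tin_b_center (a point): the other tin on the bench: bare-metal rectangular tin, 62 mm along its y, 46 along its x, body 100 tall, central black cap (22 across, 13 high) on top, about 0.25 kg (0.7 to 1.4 times). Point: centre of the body, 50 mm above its foot; z up; a half turn is the same.
- tin_r: the same tin as tin_r_center; origin at the centre of its underside
- tin_a: the same tin as tin_a_center; origin at the centre of its underside
- tin_b: the same tin as tin_b_center; origin at the centre of its underside
- low_tin: bystander: lower, wider tin of the same metal, 86 mm along its y, 50 mm along x, 70 mm tall plus a 13 mm cap; origin at the centre of its underside; stands among the tins on the bench; leave it
- round_can_center (a point): bystander: round can of the same metal, 64 mm across, 94 mm tall; centre, 47 mm up; stands among the tins on the bench; leave it
- wrench: bystander: wrench 170 mm long lying near the robot; leave it
- screwdriver: bystander: screwdriver 190 mm long lying on the right; leave it

How it is judged (in metres and radians):
At the end, for the whole second after the job is handed in: All three matching tins stand at rest on the deck (3 mm), upright (0.06 rad), square to the shelf (0.07 rad), backs to the fence (3.5 mm), each within 4 mm of one of the three places of the row from the fixed end plate, in any order, the sprung plate pressing on them (joint 0.011 to 0.017) (x of tin_r_center in the frame of shelf between 0.0085 and 0.0155 m and z of tin_r_center in the frame of shelf between 0.087 and 0.093 m and angle between each of tin_r, tin_a, tin_b's own z axis and vertical below 0.06 rad and angle between the x axis of each of tin_r, tin_a, tin_b and the x axis of shelf, either way round below 0.07 rad and linear speed of each of tin_r, tin_a, tin_b below 0.02 m/s and (y of tin_r_center in the frame of shelf between -0.103 and -0.095 m or y of tin_r_center in the frame of shelf between -0.041 and -0.033 m or y of tin_r_center in the frame of shelf between 0.021 and 0.029 m) and x of tin_a_center in the frame of shelf between 0.0085 and 0.0155 m and z of tin_a_center in the frame of shelf between 0.087 and 0.093 m and (y of tin_a_center in the frame of shelf between -0.103 and -0.095 m or y of tin_a_center in the frame of shelf between -0.041 and -0.033 m or y of tin_a_center in the frame of shelf between 0.021 and 0.029 m) and x of tin_b_center in the frame of shelf between 0.0085 and 0.0155 m and z of tin_b_center in the frame of shelf between 0.087 and 0.093 m and (y of tin_b_center in the frame of shelf between -0.103 and -0.095 m or y of tin_b_center in the frame of shelf between -0.041 and -0.033 m or y of tin_b_center in the frame of shelf between 0.021 and 0.029 m) and value of joint follower between 0.011 and 0.017 m); the robot touches nothing.
It fails at once if a tin is rammed against the shelf (over 80 N) (contact force between any of tin_r, tin_a, tin_b and shelf above 80 N).
It fails at once if the low tin, the round can or a tool is moved by more than 20 mm or the low tin or can is tipped (distance of any of low_tin, round_can_center, wrench, screwdriver from where it was at the start of the episode above 0.02 m or angle between any of low_tin, round_can_center's own z axis and vertical above 0.3 rad).
It also fails if it takes over 72 s, if anything falls off the work surface, if the arm or the gripper's body presses on something with over 40 N, if the wrist force passes 120 N, or if a joint passes its speed limit or range.

ROBOT

A 6-joint arm with a two-finger parallel gripper is mounted at the origin on the work surface. World frame = base frame: x ahead of the robot, y to its left, z up, the work surface at z = 0. Lengths are in mm, angles in rad, forces in N, time in s.
With the tool pointing down it reaches from about 350 to 875 mm from the base axis. Payload 4.2 kg.
Tool frame: the origin (TCP) lies midway between the tips of the shut fingers; the grasp point (between the pads) lies 19 mm behind it; z points along the fingers, y is the direction in which the jaws open and shut (so a half turn about z gives the same grasp; the last joint's range is limited). The gripper opens to 85 mm and grips with 20 to 120 N. Pads are 22 mm wide; open, the fingers measure 114 mm over their backs; the gripper's body (76 mm by 85 mm) begins 54 mm behind the grasp point. The pads swing forward as they close: fully open they stand 13 mm farther back than shut.
Start: joints at [0.259, 0.385, 0.008, 0, -1.194, -0.259], TCP at [624.979, 0.025, 231.312] pointing down, gripper open.
Joint ranges: [-3.14, 3.14], [-1.21, 2.06], [-1.07, 1.41], [-3.16, 2.05], [-2.99, -0.16], [-3.1, 3.1]. Speed limits (rad/s): [2.79, 2.79, 3.14, 3.14, 3.14, 3.14].

INTERFACE

Orientations are given as a unit quaternion [x, y, z, w].
In Python, from bench import read_state, get_image, job_done, search_frame, regions_of gives the robot as it stands.
- The arm moves only by the tool servo_tool, never from a script. Its arguments are lists of equal length, an entry for each row: "turn": the turn, a rotation vector about the world's x, y, z in rad, a list of three; "dp": the shift along the world's x, y, z in m, a list of three; "fingers": the finger opening in m, from 0 to 0.0854. In form: {"turn": [[rx, ry, rz], ...], "dp": [[tx, ty, tz], ...], "fingers": [fingers, ...]}. A call has exactly 5 rows; each row shifts and turns the pose as measured when the row begins; what a row does not reach is not made up. A row lasts 1/8 s, in which the tool goes at most 62.5 mm and 10.7 degrees, less where a joint would pass 70% of its speed; a pose out of reach is approached as far as the arm can. A call is refused whole if a number of a shift passes 0.0625 or a number of a turn 0.188, either way. A call with a gripper value outside its range is refused whole. The fingers move at their own pace and stop on an object; the grip force is fixed at half the most. Time passes only in rows, so rows that do not move let the fingers close, or fill a call up. It gives the time, the measured TCP pose, the force and the opening at its end, in the units of the state.
- read_state(): the state, without advancing time (a new reading comes with each control period).
- get_image(name): name is "scene" or "side" or "wrist"; returns a dict with "img" (480x640x3 uint8, red, green, blue), "vfov" (degrees; the focal length in pixels is half the picture's height over the tangent of half this angle, whatever the lens; pixels are square), "cx", "cy" (the principal point, pixels), "world_from_camera" (4x4, takes a point from camera to world coordinates); the wrist camera has in their place "mount" (4x4, takes a point from camera to tool coordinates, whose origin is the TCP and whose axes are the flange's). Camera axes: x right, y down, z forward; pixel columns grow to the right and rows downward; lengths in mm; the calibration is good to about 2 mm. A picture is of the moment at which its call begins: read the wrist's pose just before it. There is no depth.
- job_done(): hands the job in, once; it reports no verdict.
Trained networks look in the newest picture that a camera, given by its name, has taken for a name from the list of things; names that differ only in an ending like _2 or _b are one class to them, and where a whole thing is asked for, a point or a joint stands for the part that bears it (a point fixed in the world has none). Each returns a list of dicts, best first, with "score" (0 to 1); they miss things now and then, are a little off and sometimes report something else, mostly with a low value. They report only what shows in the picture. A call takes as long as a camera call.
- search_frame(query, camera): "box" ([left, top, width, height] in pixels, round what is visible of it).
- regions_of(query, camera): "region" (480x640 bool, what is visible of it) and "box" ([left, top, width, height] in pixels, round what is visible of it).
The state is a dict: "clock": time; "joints": joint angles; "joint_vel": joint speeds; "joint_efforts": joint torques, N m; "position": TCP position; "ee_rot": TCP orientation; "contact_force": force on the tool from outside, world axes, zero at the start; "wrist_torque": the same for the moment, N m; "gripper_width": finger opening in mm.
Only numpy, scipy, OpenCV 4.12 (cv2) and the standard library are available. Lean on these libraries where they do the work, as an engineer would, in place of code of your own. Each camera call takes 0.05 s, during which the arm holds its last target. There are 200 camera calls.

## Working session

There is one attempt and no reset: what is moved stays moved. The work goes in short steps, Python scripts to look and compute and a tool call to move; the robot and the scene stay as the last step left them, time stands still between calls to the robot, and variables do not carry over. Pictures are saved under pics/ and viewed, about 8 in all and at most 12, crops included, and the job is handed in when it is done.

Besides the shell and the picture viewer there is one more tool, called as name(argument=value, ...), one argument or row to a line, values as JSON. servo_tool: Moves the arm, as the interface text tells. Its arguments: {"type":"object","properties":{"turn":{"type":"array","items":{"type":"array","items":{"type":"number"}}},"dp":{"type":"array","items":{"type":"array","items":{"type":"number"}}},"fingers":{"type":"array","items":{"type":"number"}}},"required":["turn","dp","fingers"]}

```bash
ls && mkdir -p pics
python3 - <<'E'
from bench import *
import cv2,numpy as np
print(read_state())
for c in ["scene","side","wrist"]:
    d=get_image(c); cv2.imwrite(f"pics/{c}0.png",d["img"][:,:,::-1]); 
    print(c,{k:(np.round(v,4).tolist() if k!='img' else 0) for k,v in d.items()})
    for q in ["tin_r","tin_a","low_tin","round_can_center","shelf","follower"]:
        print(q,[(round(r["score"],2),np.round(r["box"]).tolist()) for r in search_frame(q,c)])
E
```

```text
pics
{'clock': 0.0, 'joints': array([ 2.58582917e-01,  3.85549565e-01,  6.62112107e-03, -4.98933308e-04,
       -1.19397600e+00, -2.58599524e-01]), 'joint_vel': array([ 0.00028286, -0.00118225,  0.00062695,  0.00066219,  0.00242993,
       -0.00024844]), 'joint_efforts': array([-9.55001960e-04, -3.92286408e+01,  1.88399577e+01,  4.18616563e+00,
       -4.72148502e-03,  8.27910434e-07]), 'position': array([6.24419651e+02, 9.31387155e-03, 2.30223959e+02]), 'ee_rot': array([-0.70703541,  0.70717732,  0.00073039, -0.00079457]), 'contact_force': array([-0.71279513, -0.14136737,  0.37317138]), 'wrist_torque': array([ 0.00474293, -0.03072194, -0.01909326]), 'gripper_width': 85.46873762591285}
scene {'img': 0, 'vfov': 45.6637, 'cx': 316.5158, 'cy': 232.767, 'world_from_camera': [[-0.5491, 0.5562, -0.6237, 1321.2052], [0.8356, 0.3788, -0.3978, 481.2978], [0.015, -0.7397, -0.6728, 982.8564], [0.0, 0.0, 0.0, 1.0]]}
tin_r [(0.82, [359.0, 282.0, 45.0, 57.0]), (0.76, [218.0, 205.0, 30.0, 48.0]), (0.69, [392.0, 247.0, 40.0, 46.0])]
tin_a [(0.82, [359.0, 282.0, 45.0, 57.0]), (0.76, [218.0, 205.0, 30
[... 846 characters left out ...]
round_can_center [(0.68, [218.0, 141.0, 26.0, 35.0])]
shelf [(0.83, [316.0, 191.0, 118.0, 111.0])]
follower [(0.69, [346.0, 200.0, 28.0, 39.0])]
wrist {'img': 0, 'vfov': 67.5247, 'cx': 319.3673, 'cy': 240.582, 'mount': [[-0.0003, -0.9455, -0.3256, 83.9374], [1.0, -0.0001, -0.0005, 0.5371], [0.0004, -0.3256, 0.9455, -142.3878], [0.0, 0.0, 0.0, 1.0]]}
tin_r [(0.94, [324.0, 318.0, 71.0, 110.0]), (0.79, [460.0, 320.0, 84.0, 70.0])]
tin_a [(0.94, [324.0, 318.0, 71.0, 110.0]), (0.79, [460.0, 320.0, 84.0, 70.0])]
low_tin [(0.34, [281.0, 100.0, 104.0, 53.0])]
round_can_center []
shelf [(0.9, [246.0, 2.0, 172.0, 252.0]), (0.7, [282.0, 98.0, 103.0, 61.0])]
follower [(0.55, [282.0, 99.0, 103.0, 58.0])]
```

Run:
```python
import cv2,numpy as np
a=cv2.imread("pics/scene0.png")[170:390,190:530]; cv2.imwrite("pics/s.png",cv2.resize(a,None,fx=2.3,fy=2.3,interpolation=2))
a=cv2.imread("pics/side0.png")[130:310,150:450]; cv2.imwrite("pics/d.png",cv2.resize(a,None,fx=2.6,fy=2.6,interpolation=2))
```

```text
(no output)
```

View pics/s.png

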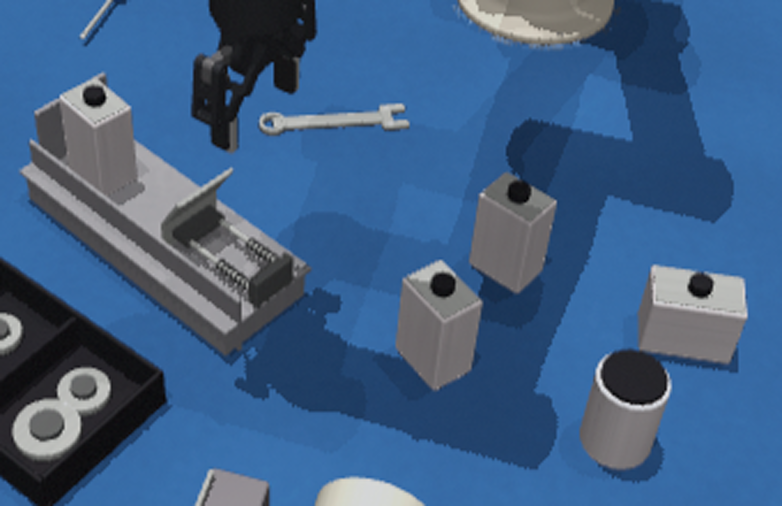

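View pics/d.png

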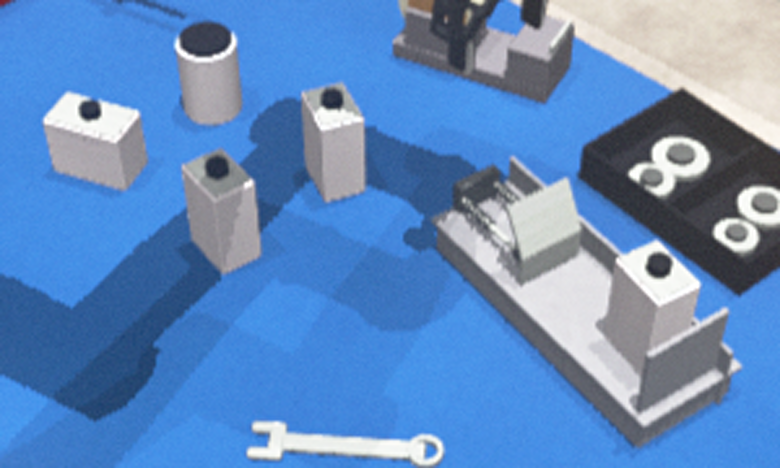

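View pics/wrist0.png

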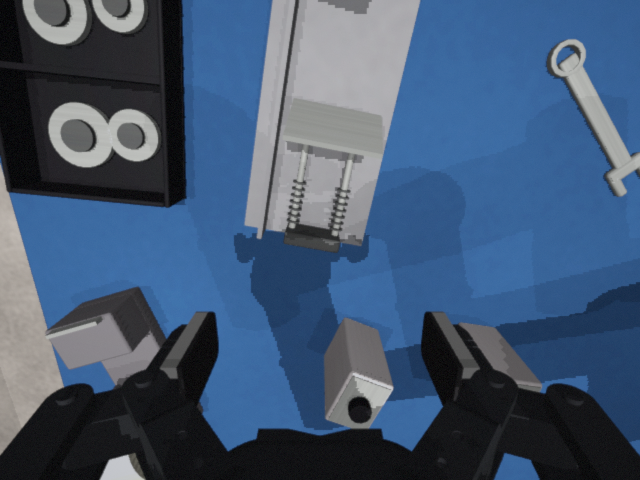

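```bash
cat > h.py <<'E'
import numpy as np,cv2
from scipy.optimize import least_squares,minimize
from scipy.spatial.transform import Rotation as R
from bench import *
def snap(name):
    s=read_state(); d=get_image(name)
    d["f"]=240/np.tan(np.radians(d["vfov"])/2)
    if name=="wrist":
        T=np.eye(4);T[:3,:3]=R.from_quat(s["ee_rot"]).as_matrix();T[:3,3]=s["position"]
        d["world_from_camera"]=T@d["mount"]
    d["cfw"]=np.linalg.inv(d["world_from_camera"]); return d
def proj(d,P):
    P=np.atleast_2d(P);q=P@d["cfw"][:3,:3].T+d["cfw"][:3,3]
    return q[:,:2]/q[:,2:]*d["f"]+[d["cx"],d["cy"]]
def ray(d,uv,z):
    v=d["world_from_camera"][:3,:3]@np.array([(uv[0]-d["cx"])/d["f"],(uv[1]-d["cy"])/d["f"],1]);o=d["world_from_camera"][:3,3]
    return o+v*(z-o[2])/v[2]
def place(p,L):
    x,y,a=p;c,s=np.cos(a),np.sin(a);L=np.atleast_2d(np.array(L,float))
    return np.c_[x+c*L[:,0]-s*L[:,1],y+s*L[:,0]+c*L[:,1],L[:,2]]
def tinpts(w=46,l=62,h=100,z0=0):
    b=[[sx*w/2,sy*l/2,z] for sx in(-1,1) for sy in(-1,1) for z in(z0,z0+h)]
    return b+[[11*np.cos(t),11*np.sin(t),z0+h+13] for t in np.arange(0,6.28,.4)]
def fit(views,p0,L):
    # views: list of (cam, mask); soft silhouette overlap
    def cost(p):
        c=0
        for d,m in views:
            im=np.zeros((480,640),np.uint8)
            hull=cv2.convexHull(proj(d,place(p,L)).astype(np.float32))
            cv2.fillConvexPoly(im,np.round(hull*16).astype(np.int32),255,cv2.LINE_AA,4)
            i=im/255.;c+=np.abs(i-m).sum()/m.sum()
        return c
    best=None
    for a in np.arange(-1.5,1.6,.3):
        r=minimize(cost,[p0[0],p0[1],a],method="Nelder-Mead",options=dict(initial_simplex=np.array([p0[0],p0[1],a])+np.array([[0,0,0],[10,0,0],[0,10,0],[0,0,.2]])))
        if best is None or r.fun<best.fun: best=r
    return best.x,best.fun/len(views)
E
python3 - <<'E'
from h import *
D={n:snap(n) for n in("scene","side","wrist")}
M={n:[r for r in regions_of("tin_a",n) if r["score"]>.5] for n in D}
for n in M:
    for r in M[n]: print(n,round(r["score"],2),np.round(r["box"]))
def near(n,uv): return min(M[n],key=lambda r:np.hypot(r["box"][0]+r["box"][2]/2-uv[0],r["box"][1]+r["box"][3]/2-uv[1]))
for nm,us,ud,z0 in [("far-tin(scene 381,310)",(381,310),(277,181),0),("near",(412,270),(239,211),0),("r",(233,229),(400,245),40)]:
    a=near("scene",us);b=near("side",ud)
    p0=ray(D["scene"],us,z0+50);q0=ray(D["side"],ud,z0+50)
    p,f=fit([(D["scene"],a["region"]),(D["side"],b["region"])],(p0+q0)[:2]/2,tinpts(z0=z0))
    print(nm,p0.round(),q0.round(),p.round(3),round(f,3))
s=lambda u,v:(190+u/2.3,170+v/2.3); d=lambda u,v:(150+u/2.6,130+v/2.6)
obs=[("scene",s(24,168),(56,-147,40)),("scene",s(232,338),(56,163,40)),("scene",s(308,268),(-60,163,40)),
("side",d(438,215),(-60,163,40)),("side",d(637,412),(-60,-147,40)),("side",d(512,157),(35,163,70)),
("wrist",(365,245),(-60,163,40)),("wrist",(248,228),(56,163,40))]
def res(p): return np.concatenate([(proj(D[n],place(p,L))[0]-uv)/(3 if n=="wrist" else 1) for n,uv,L in obs])
r=least_squares(res,[650,-200,.1],loss="soft_l1")
print("shelf",r.x.round(3));print(res(r.x).reshape(-1,2).round(1).tolist())
for q,ud in [("low_tin",0),("round_can_center",0)]:
    for n in("scene","side"):
        b=regions_of(q,n)[0]["box"];print(q,n,ray(D[n],(b[0]+b[2]/2,b[1]+b[3]/2),40).round())
E
```

```text
scene 0.69 [360. 282.  39.  57.]
scene 0.62 [393. 244.  39.  50.]
scene 0.56 [214. 207.  34.  47.]
side 0.84 [383. 222.  35.  46.]
side 0.61 [223. 185.  29.  52.]
side 0.56 [264. 159.  28.  46.]
wrist 0.66 [458. 320.  86.  71.]
wrist 0.63 [325. 319.  67. 110.]
far-tin(scene 381,310) [583. 177.  50.] [596. 189.  50.] [ 5.88129e+02  1.78036e+02 -4.98000e-01] 0.11
near [439. 179.  50.] [449. 174.  50.] [ 4.41920e+02  1.80079e+02 -2.57000e-01] 0.1
r [ 592. -215.   90.] [ 607. -206.   90.] [ 5.96282e+02 -2.12918e+02 -4.36000e-01] 0.21
shelf [ 6.11310e+02 -1.31937e+02 -1.98000e-01]
[[-1.0, 0.5], [-2.8, -1.6], [2.2, 0.3], [-3.7, 0.4], [0.2, 5.1], [-1.6, -0.1], [-1.7, 1.3], [-1.5, -0.4]]
low_tin scene [436. 363.  40.]
low_tin side [426. 359.  40.]
round_can_center scene [572. 356.  40.]
round_can_center side [583. 360.  40.]
```

servo_tool(
  turn=[
    [0,0,0],
    [0,0,0],
    [0,0,0],
    [0,0,0],
    [0,0,0],
  ],
  dp=[
    [-0.01,-0.05,0.01],
    [-0.01,-0.05,0.01],
    [-0.01,-0.05,0.01],
    [0,-0.01,0],
    [0,0,0],
  ],
  fingers=[0.085,0.085,0.085,0.085,0.085],
)

```text
clock: 2.17
position: [594.1, -163.1, 261.5]
ee_rot: [0.708, -0.706, -0.0, 0.0]
contact_force: [-0.0, 0.4, -0.0]
gripper_width: 84.9
```

Run:
```python
from h import *
import pickle
print({k:np.round(v,3).tolist() for k,v in read_state().items() if k in("position","ee_rot","clock","joint_vel")})
d=snap("wrist"); pickle.dump(d,open("w1.pkl","wb"))
im=np.ascontiguousarray(d["img"][:,:,::-1]);cv2.imwrite("pics/w1.png",im)
def ln(p,L,c): 
    uv=np.round(proj(d,place(p,L))*16).astype(int)
    cv2.polylines(im,[uv.reshape(-1,1,2).astype(np.int32)],True,c,1,cv2.LINE_AA,4)
S=(611.3,-131.9,-.198)
ln(S,[(56,163,40),(-60,163,40),(-60,-147,40),(56,-147,40)],(0,0,255))
ln(S,[(35,163,70),(35,-147,70)],(0,255,0)); ln(S,[(35,-130,115),(-55,-130,115)],(0,255,0))
for p,z in [((588.1,178,-.498),0),((441.9,180,-.257),0),((596.3,-212.9,-.436),40)]:
    ln(p,[(23,31,z+100),(-23,31,z+100),(-23,-31,z+100),(23,-31,z+100)],(0,255,255))
cv2.imwrite("pics/w1o.png",cv2.resize(im,(800,600)))
```

```text
{'clock': 2.175, 'joint_vel': [-0.004, -0.007, 0.003, 0.002, -0.0, 0.002], 'position': [594.108, -163.149, 261.537], 'ee_rot': [0.708, -0.706, -0.0, 0.0]}
```

View pics/w1o.png

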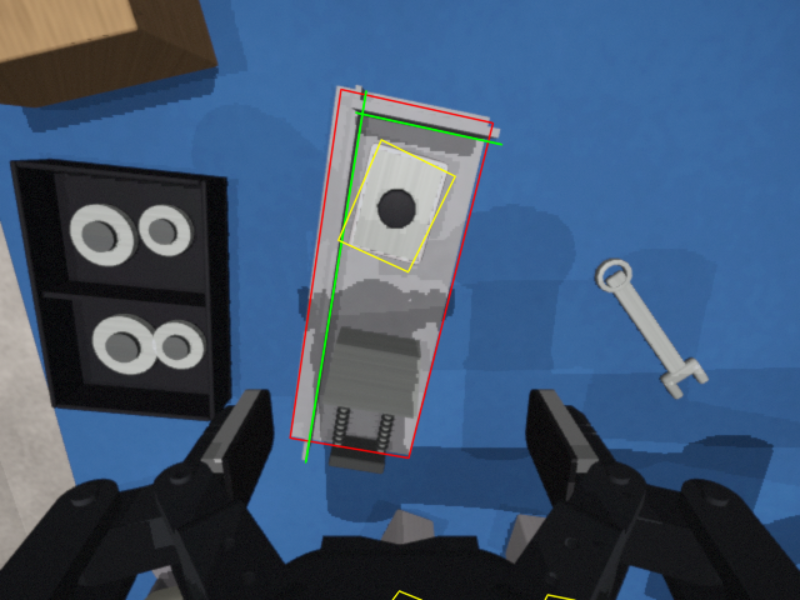

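Run:
```python
import cv2
a=cv2.imread("pics/w1.png")[60:385,225:410]; cv2.imwrite("pics/w1c.png",cv2.resize(a,None,fx=1.8,fy=1.8,interpolation=cv2.INTER_CUBIC))
```

```text
(no output)
```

View pics/w1c.png

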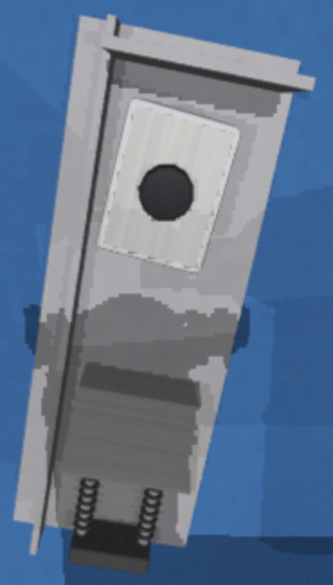

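Run:
```python
from h import *
import pickle
d=pickle.load(open("w1.pkl","rb"))
c=lambda u,v:np.array([225+u/1.8,60+v/1.8])
def solve(obs,p0):
    res=lambda p:np.concatenate([proj(d,place(p,L))[0]-uv for uv,L in obs])
    r=least_squares(res,p0,loss="soft_l1");print(r.x.round(3),res(r.x).reshape(-1,2).round(1).tolist());return r.x
S=solve([(c(80,16),(56,-147,40)),(c(300,62),(-60,-147,40)),(c(14,521),(56,163,40)),(c(186,547),(-60,163,40)),(c(312,91),(-55,-130,115))],[611,-132,-.198])
z=140
T=solve([(c(132,98),(23,-31,z)),(c(241,128),(-23,-31,z)),(c(198,272),(-23,31,z)),(c(98,244),(23,31,z))],[600,-210,-.3])
cs,sn=np.cos(S[2]),np.sin(S[2])
dx=T[:2]-S[:2];print("tin in shelf",cs*dx[0]+sn*dx[1],-sn*dx[0]+cs*dx[1],T[2]-S[2])
print("slots",place(S,[(12,-99,0),(12,-37,0),(12,25,0)]).round(1).tolist())
```

```text
[ 6.11829e+02 -1.34016e+02 -1.84000e-01] [[-0.1, 0.1], [-0.0, -0.3], [0.2, -0.2], [-0.3, 0.3], [0.1, 0.1]]
[ 5.95103e+02 -2.14430e+02 -2.75000e-01] [[-0.6, -2.8], [2.1, -0.4], [0.6, 1.9], [-2.9, 1.0]]
tin in shelf -1.7459628177254718 -82.11690111617514 -0.09165819335633804
slots [[605.5, -233.5, 0.0], [616.9, -172.6, 0.0], [628.2, -111.6, 0.0]]
```

servo_tool(
  turn=[
    [0,0,-0.14],
    [0,0,-0.135],
    [0,0,0],
    [0,0,0],
    [0,0,0],
  ],
  dp=[
    [0,-0.026,-0.02],
    [0.001,-0.025,-0.03],
    [0,0,-0.05],
    [0,0,-0.04],
    [0,0,0],
  ],
  fingers=[0.085,0.085,0.085,0.085,0.085],
)

```text
clock: 2.85
position: [597.5, -207.8, 117.8]
ee_rot: [-0.605, 0.796, -0.001, 0.0]
contact_force: [0.3, -0.1, 0.5]
gripper_width: 84.9
```

servo_tool(
  turn=[
    [0,0,0],
    [0,0,0],
    [0,0,0],
    [0,0,0],
    [0,0,0],
  ],
  dp=[
    [-0.002,-0.007,-0.016],
    [0,0,-0.016],
    [0,0,0],
    [0,0,0],
    [0,0,0],
  ],
  fingers=[0.085,0.085,0.06,0.04,0.03],
)

```text
clock: 3.48
position: [599.0, -214.3, 88.9]
ee_rot: [-0.606, 0.795, -0.004, 0.003]
contact_force: [0.8, 0.3, -2.3]
gripper_width: 45.7
```

servo_tool(
  turn=[
    [0,0,0],
    [0,0,0],
    [0,0,0],
    [0,0,0],
    [0,0,0],
  ],
  dp=[
    [0,0,0],
    [0,0,0],
    [0,0,0],
    [0,0,0],
    [0,0,0],
  ],
  fingers=[0.03,0.03,0.03,0.03,0.03],
)

```text
clock: 4.1
position: [598.8, -214.2, 88.8]
ee_rot: [-0.606, 0.795, -0.004, 0.003]
contact_force: [-0.9, -0.0, -2.0]
gripper_width: 45.1
```

servo_tool(
  turn=[
    [0,0,0],
    [0,0,0.045],
    [0,0,0.043],
    [0,0,0],
    [0,0,0],
  ],
  dp=[
    [0,0,0.008],
    [0.003,-0.009,0],
    [0.003,-0.008,0],
    [0,0,-0.003],
    [0,0,0],
  ],
  fingers=[0.03,0.03,0.03,0.03,0.03],
)

```text
clock: 4.72
position: [605.5, -231.4, 96.0]
ee_rot: [-0.641, 0.767, -0.004, 0.004]
contact_force: [-0.2, -0.5, -2.6]
gripper_width: 45.5
```

```bash
cat >> h.py <<'E'
S=np.array([611.8,-134.0,-.184])
def st():
    s=read_state();r=R.from_quat(s["ee_rot"]);m=r.as_matrix();p=s["position"]
    c,sn=np.cos(S[2]),np.sin(S[2]);dx=p[:2]-S[:2]
    yaw=np.arctan2(-m[1,1],-m[0,1])
    print("clk",round(s["clock"],2),"shelf",round(c*dx[0]+sn*dx[1],1),round(-sn*dx[0]+c*dx[1],1),"z",round(p[2],1),"yaw",round(yaw,3),"rel",round(yaw-S[2],3),"toolz",m[:,2].round(3),"F",s["contact_force"].round(1),"w",round(s["gripper_width"],1))
E
python3 -c "
from h import *
st()"
```

```text
clk 4.72 shelf 11.6 -96.9 z 96.0 yaw -0.178 rel 0.006 toolz [ 0.012 -0.002 -1.   ] F [-0.2 -0.5 -2.6] w 45.5
```

servo_tool(
  turn=[
    [0,0,-0.006],
    [0,0,0],
    [0,0,0],
    [0,0,0],
    [0,0,0],
  ],
  dp=[
    [0,0,-0.004],
    [0,0,-0.003],
    [0,-0.001,-0.001],
    [0,-0.001,0],
    [0,0,0],
  ],
  fingers=[0.03,0.03,0.03,0.03,0.03],
)

```text
clock: 5.35
position: [605.8, -232.4, 88.6]
ee_rot: [-0.639, 0.769, -0.005, 0.004]
contact_force: [0.6, 0.3, -1.1]
gripper_width: 45.4
```

```bash
python3 -c "
from h import *
st()"
```

```text
clk 5.35 shelf 12.1 -97.9 z 88.6 yaw -0.184 rel -0.0 toolz [ 0.012 -0.002 -1.   ] F [ 0.6  0.3 -1.1] w 45.4
```

servo_tool(
  turn=[
    [0,0,0],
    [0,0,0],
    [0,0,0],
    [0,0,0],
    [0,0,0],
  ],
  dp=[
    [0.0,-0.001,0],
    [0,-0.001,0],
    [0.0,-0.001,0],
    [0.001,0,0],
    [0,0,0],
  ],
  fingers=[0.03,0.03,0.03,0.03,0.03],
)

```text
clock: 5.98
position: [606.4, -233.9, 88.6]
ee_rot: [-0.639, 0.769, -0.003, 0.005]
contact_force: [-0.1, 2.0, -0.4]
gripper_width: 45.0
```

```bash
python3 -c "
from h import *
st()"
```

```text
clk 5.97 shelf 13.0 -99.2 z 88.6 yaw -0.185 rel -0.001 toolz [ 0.011  0.001 -1.   ] F [-0.1  2.  -0.4] w 45.0
```

servo_tool(
  turn=[
    [0,0,0],
    [0,0,0],
    [0,0,0],
    [0,0,0],
    [0,0,0],
  ],
  dp=[
    [0.001,0,0],
    [0.001,-0.001,0],
    [0.001,-0.001,0],
    [0.001,-0.001,0],
    [0.001,-0.001,0],
  ],
  fingers=[0.03,0.03,0.03,0.03,0.03],
)

```text
clock: 6.6
position: [607.1, -234.0, 88.8]
ee_rot: [-0.638, 0.77, 0.002, 0.003]
contact_force: [-3.9, 6.6, 3.3]
gripper_width: 45.4
```

```bash
python3 -c "
from h import *
st()"
```

```text
clk 6.6 shelf 13.6 -99.1 z 88.8 yaw -0.187 rel -0.003 toolz [ 0.001  0.007 -1.   ] F [-3.9  6.6  3.3] w 45.4
```

servo_tool(
  turn=[
    [0,0,0],
    [0,0,0],
    [0,0,0],
    [0,0,0],
    [0,0,0],
  ],
  dp=[
    [0,0,0],
    [0,0,0],
    [0,0,0],
    [0,0,0.02],
    [0,0,0.05],
  ],
  fingers=[0.06,0.08,0.085,0.085,0.085],
)

```text
clock: 7.22
position: [606.3, -235.2, 155.6]
ee_rot: [-0.638, 0.77, 0.004, 0.0]
contact_force: [0.4, 0.0, 0.1]
gripper_width: 85.1
```

servo_tool(
  turn=[
    [0,0,0],
    [0,0,0],
    [0,0,0],
    [0,0,0],
    [0,0,0],
  ],
  dp=[
    [0,0.03,0.05],
    [0,0.05,0.04],
    [0,0.05,0.04],
    [-0.02,0.05,0],
    [0,0,0],
  ],
  fingers=[0.085,0.085,0.085,0.085,0.085],
)

```text
clock: 7.85
position: [588.2, -55.1, 293.0]
ee_rot: [-0.637, 0.771, -0.001, 0.006]
contact_force: [0.0, -0.5, 0.7]
gripper_width: 85.2
```

Run:
```python
from h import *
import pickle
st()
d=snap("wrist"); pickle.dump(d,open("w2.pkl","wb"));cv2.imwrite("pics/w2.png",d["img"][:,:,::-1])
for r in regions_of("tin_a","wrist"): print(round(r["score"],2),r["box"])
print(proj(d,[(588,178,100),(442,180,100),(605,-233,140)]).round())
```

```text
clk 7.85 shelf -37.7 73.3 z 293.0 yaw -0.19 rel -0.006 toolz [ 0.009  0.006 -1.   ] F [ 0.  -0.5  0.7] w 85.2
0.89 [444.1, 311.2, 65.6, 59.7]
0.88 [219.7, 0.0, 76.7, 50.6]
0.62 [333.1, 326.6, 53.0, 91.5]
[[358. 399.]
 [485. 381.]
 [248. -18.]]
```

View pics/w2.png

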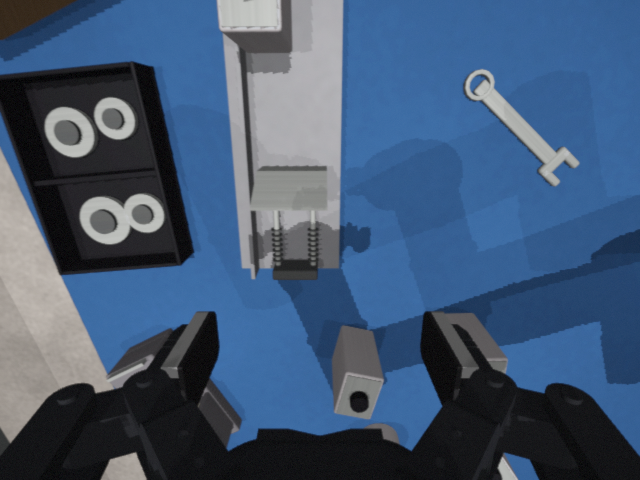

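Run:
```python
from h import *
import pickle
d=pickle.load(open("w2.pkl","rb"))
D=snap("scene");E=snap("side")
g=lambda n,uv:min(regions_of("tin_a",n),key=lambda r:np.hypot(r["box"][0]+r["box"][2]/2-uv[0],r["box"][1]+r["box"][3]/2-uv[1]))
rs=g("scene",(381,310));rd=g("side",(277,181));rw=g("wrist",(359,372))
for v in ([(d,rw)],[(d,rw),(D,rs),(E,rd)]):
    print(fit([(a,b["region"]) for a,b in v],(588,178),tinpts()))
p=[(345,374),(384,374),(377,417),(334,415)]
w=np.array([ray(d,u,100) for u in p]);print(w.round(1).tolist(),w.mean(0).round(1),[np.linalg.norm(w[i]-w[i-1]).round(1) for i in range(4)])
```

```text
(array([ 5.87518434e+02,  1.74917317e+02, -3.55717968e-01]), np.float64(0.0607106972672377))
(array([ 5.87643949e+02,  1.76645026e+02, -4.53700221e-01]), np.float64(0.8231937894910567))
[[597.3, 140.6, 100.0], [553.8, 148.7, 100.0], [570.2, 209.4, 100.0], [620.1, 197.1, 100.0]] [585.4 174.  100. ] [np.float64(60.9), np.float64(44.3), np.float64(62.9), np.float64(51.4)]
```

servo_tool(
  turn=[
    [0,0,-0.07],
    [0,0,-0.07],
    [0,0,0],
    [0,0,0],
    [0,0,0],
  ],
  dp=[
    [0,0.06,0],
    [0,0.06,-0.02],
    [0,0.06,-0.05],
    [0,0.05,-0.05],
    [0,0,0],
  ],
  fingers=[0.085,0.085,0.085,0.085,0.085],
)

```text
clock: 8.82
position: [590.3, 153.9, 181.9]
ee_rot: [-0.573, 0.82, -0.001, 0.004]
contact_force: [-0.3, -0.0, 0.1]
gripper_width: 85.2
```

Run:
```python
from h import *
import pickle
st();print(read_state()["position"])
d=snap("wrist"); pickle.dump(d,open("w3.pkl","wb"))
im=np.ascontiguousarray(d["img"][:,:,::-1]);cv2.imwrite("pics/w3.png",im)
for r in regions_of("tin_a","wrist"):
    print(round(r["score"],2),np.round(r["box"]),ray(d,np.array(r["box"][:2])+np.array(r["box"][2:])/2,50).round())
for p in [(587.5,175,-.34)]:
    uv=proj(d,place(p,[(23,31,100),(-23,31,100),(-23,-31,100),(23,-31,100)]))
    cv2.polylines(im,[np.round(uv*16).astype(np.int32).reshape(-1,1,2)],True,(0,255,255),1,cv2.LINE_AA,4)
cv2.imwrite("pics/w3o.png",im)
```

```text
clk 8.82 shelf -73.8 279.1 z 181.9 yaw -0.351 rel -0.167 toolz [ 0.007  0.002 -1.   ] F [-0.3 -0.   0.1] w 85.2
[590.26381026 153.91091484 181.8807    ]
0.97 [457. 145. 135. 114.] [434. 189.  50.]
```

View pics/w3o.png

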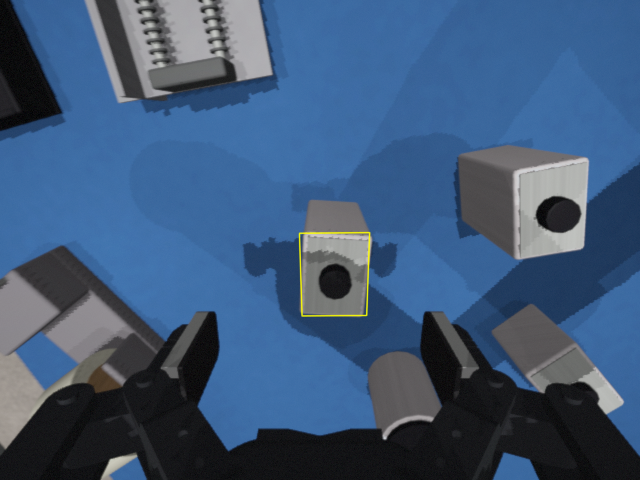

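servo_tool(
  turn=[
    [0,0,0.005],
    [0,0,0],
    [0,0,0],
    [0,0,0],
    [0,0,0],
  ],
  dp=[
    [-0.002,0.021,-0.02],
    [0,0,-0.045],
    [0,0,-0.04],
    [0,0,-0.02],
    [0,0,0],
  ],
  fingers=[0.085,0.085,0.085,0.085,0.085],
)

```text
clock: 9.55
position: [599.0, 168.5, 68.3]
ee_rot: [-0.57, 0.821, -0.005, 0.017]
contact_force: [0.5, -0.3, 0.1]
gripper_width: 85.4
```

Run:
```python
from h import *
import pickle
st();print(read_state()["position"])
d=pickle.load(open("w3.pkl","rb"))
p=[(519,168),(588,157),(583,249),(519,258)]
w=np.array([ray(d,u,100) for u in p]);print(w.round(1).tolist(),w.mean(0).round(1),[np.linalg.norm(w[i]-w[i-1]).round(1) for i in range(4)])
r=regions_of("tin_b","side") 
L=[(23,-31,100),(-23,-31,100),(-23,31,100),(23,31,100)]
f=lambda q:(proj(d,place(q,L))-p).ravel()
r=least_squares(f,[442,180,-.3]);print(r.x.round(3),r.fun.round(1))
```

```text
clk 9.55 shelf -67.9 295.0 z 68.3 yaw -0.358 rel -0.174 toolz [ 0.034  0.012 -0.999] F [ 0.5 -0.3  0.1] w 85.4
[599.04384253 168.48374188  68.30909361]
[[456.5, 145.4, 100.0], [416.1, 153.2, 100.0], [426.0, 213.2, 100.0], [466.8, 205.1, 100.0]] [441.3 179.2 100. ] [np.float64(60.6), np.float64(41.1), np.float64(60.8), np.float64(41.6)]
[ 4.41457e+02  1.79421e+02 -1.79000e-01] [-3.6  0.2  4.7 -1.9  2.7  0.3 -4.   2.2]
```

servo_tool(
  turn=[
    [-0.012,0.034,0.01],
    [0,0,0],
    [0,0,0],
    [0,0,0],
    [0,0,0],
  ],
  dp=[
    [-0.011,0.0065,0],
    [0,0,-0.01],
    [0,0,-0.008],
    [0,0,0],
    [0,0,0],
  ],
  fingers=[0.085,0.085,0.085,0.085,0.085],
)

```text
clock: 10.22
position: [593.2, 174.4, 56.6]
ee_rot: [-0.573, 0.819, -0.001, 0.007]
contact_force: [1.2, -0.7, -0.2]
gripper_width: 85.2
```

```bash
python3 -c "
from h import *
st()"
```

```text
clk 10.22 shelf -74.7 299.8 z 56.6 yaw -0.35 rel -0.166 toolz [ 0.012  0.006 -1.   ] F [ 1.2 -0.7 -0.2] w 85.2
```

servo_tool(
  turn=[
    [-0.006,0.012,0.01],
    [0,0,0],
    [0,0,0],
    [0,0,0],
    [0,0,0],
  ],
  dp=[
    [-0.005,0.0005,-0.004],
    [-0.001,0,-0.004],
    [0,0,0],
    [0,0,0],
    [0,0,0],
  ],
  fingers=[0.085,0.085,0.06,0.03,0.03],
)

```text
clock: 10.85
position: [586.9, 175.1, 48.4]
ee_rot: [-0.578, 0.816, -0.0, -0.0]
contact_force: [0.4, 0.3, 1.9]
gripper_width: 46.0
```

servo_tool(
  turn=[
    [0,0,0],
    [0,0,0],
    [0,0,0],
    [0,0,0],
    [0,0,0],
  ],
  dp=[
    [0,0,0],
    [0,0,0],
    [0,0,0.03],
    [0,0,0.05],
    [0,0,0.05],
  ],
  fingers=[0.03,0.03,0.03,0.03,0.03],
)

```text
clock: 11.48
position: [582.3, 173.0, 174.4]
ee_rot: [-0.577, 0.817, 0.001, -0.008]
contact_force: [0.6, 0.2, -1.7]
gripper_width: 46.3
```

```bash
python3 -c "
from h import *
st();print(read_state()['position'])"
```

```text
clk 11.47 shelf -85.1 296.4 z 174.4 yaw -0.341 rel -0.157 toolz [-0.015 -0.007 -1.   ] F [ 0.6  0.2 -1.7] w 46.3
[582.32624735 173.00601397 174.42176199]
```

servo_tool(
  turn=[
    [-0.007,0.015,0],
    [0,0,0.05],
    [0,0,0.05],
    [0,0,0.057],
    [0,0,0],
  ],
  dp=[
    [0,-0.02,0.05],
    [0.01,-0.06,0.01],
    [0.01,-0.06,0],
    [0.005,-0.06,0],
    [0.005,-0.06,0],
  ],
  fingers=[0.03,0.03,0.03,0.03,0.03],
)

```text
clock: 12.1
position: [613.2, -88.4, 239.5]
ee_rot: [-0.645, 0.764, 0.002, -0.012]
contact_force: [0.8, -0.6, -2.0]
gripper_width: 46.4
```

```bash
python3 -c "
from h import *
st();print(read_state()['position'])"
```

```text
clk 12.1 shelf -7.0 45.0 z 239.5 yaw -0.17 rel 0.014 toolz [-0.02  -0.013 -1.   ] F [ 0.8 -0.6 -2. ] w 46.4
[613.20531073 -88.44455185 239.49790028]
```

servo_tool(
  turn=[
    [0.013,-0.02,-0.014],
    [0,0,0],
    [0,0,0],
    [0,0,0],
    [0,0,0],
  ],
  dp=[
    [0.001,-0.03,0],
    [0.0005,-0.03,-0.01],
    [0,-0.013,-0.02],
    [0,0,-0.01],
    [0,0,0],
  ],
  fingers=[0.03,0.03,0.03,0.03,0.03],
)

```text
clock: 12.72
position: [612.2, -167.8, 194.7]
ee_rot: [-0.636, 0.772, 0.003, -0.001]
contact_force: [0.3, 0.3, -2.5]
gripper_width: 46.6
```

```bash
python3 -c "
from h import *
st();print(read_state()['position'])"
```

```text
clk 12.72 shelf 6.6 -33.1 z 194.7 yaw -0.193 rel -0.009 toolz [-0.005  0.003 -1.   ] F [ 0.3  0.3 -2.5] w 46.6
[ 612.1886216  -167.77339277  194.71225037]
```

servo_tool(
  turn=[
    [-0.003,-0.005,0.009],
    [0,0,0],
    [0,0,0],
    [0,0,0],
    [0,0,0],
  ],
  dp=[
    [0,0.005,0],
    [-0.001,0,-0.02],
    [-0.001,0,-0.02],
    [-0.001,0,-0.02],
    [0,0,0],
  ],
  fingers=[0.03,0.03,0.03,0.03,0.03],
)

```text
clock: 13.35
position: [612.2, -157.3, 138.2]
ee_rot: [-0.643, 0.766, -0.003, 0.004]
contact_force: [-0.3, 0.8, -2.2]
gripper_width: 46.1
```

```bash
python3 -c "
from h import *
st();print(read_state()['position'])"
```

```text
clk 13.35 shelf 4.6 -22.9 z 138.2 yaw -0.175 rel 0.009 toolz [ 0.01  -0.001 -1.   ] F [-0.3  0.8 -2.2] w 46.1
[ 612.17642585 -157.32972288  138.20030179]
```

servo_tool(
  turn=[
    [0,0.01,-0.009],
    [0,0,0],
    [0,0,0],
    [0,0,0],
    [0,0,0],
  ],
  dp=[
    [0,0,-0.018],
    [0,0,-0.018],
    [0,0,-0.009],
    [0,0,0],
    [0,0,0],
  ],
  fingers=[0.03,0.03,0.03,0.03,0.03],
)

```text
clock: 13.98
position: [615.2, -156.0, 94.5]
ee_rot: [-0.64, 0.768, -0.003, 0.002]
contact_force: [-0.5, -0.0, -1.3]
gripper_width: 46.2
```

```bash
python3 -c "
from h import *
st();print(read_state()['position'])"
```

```text
clk 13.97 shelf 7.4 -21.0 z 94.5 yaw -0.182 rel 0.002 toolz [ 0.006 -0.002 -1.   ] F [-0.5 -0.  -1.3] w 46.2
[ 615.20002888 -155.98514347   94.54191684]
```

servo_tool(
  turn=[
    [0,0.006,0],
    [0,0,0],
    [0,0,0],
    [0,0,0],
    [0,0,0],
  ],
  dp=[
    [0.001,-0.006,-0.003],
    [0.001,-0.006,-0.001],
    [0,0,-0.001],
    [0,0,-0.001],
    [0,0,0],
  ],
  fingers=[0.03,0.03,0.03,0.03,0.03],
)

```text
clock: 14.6
position: [616.7, -169.1, 89.2]
ee_rot: [-0.64, 0.769, -0.0, -0.001]
contact_force: [0.1, 0.5, -2.5]
gripper_width: 46.2
```

```bash
python3 -c "
from h import *
st();print(read_state()['position'])"
```

```text
clk 14.6 shelf 11.2 -33.6 z 89.2 yaw -0.183 rel 0.001 toolz [-0.001 -0.001 -1.   ] F [ 0.1  0.5 -2.5] w 46.2
[ 616.69230239 -169.05315481   89.17698649]
```

Slide to the fence and against the first tin.

servo_tool(
  turn=[
    [0,0,0],
    [0,0,0],
    [0,0,0],
    [0,0,0],
    [0,0,0],
  ],
  dp=[
    [0.001,-0.001,-0.001],
    [0.001,-0.001,0],
    [0,-0.001,0],
    [0.0,-0.001,0],
    [0,-0.001,0],
  ],
  fingers=[0.03,0.03,0.03,0.03,0.03],
)

```text
clock: 15.22
position: [616.6, -171.4, 88.5]
ee_rot: [-0.641, 0.768, 0.003, -0.002]
contact_force: [-2.9, 3.2, 0.5]
gripper_width: 46.1
```

```bash
python3 -c "
from h import *
st();print(read_state()['position'])"
```

```text
clk 15.22 shelf 11.5 -35.9 z 88.5 yaw -0.18 rel 0.004 toolz [-0.006  0.002 -1.   ] F [-2.9  3.2  0.5] w 46.1
[ 616.56624616 -171.41876228   88.52844009]
```

servo_tool(
  turn=[
    [0,0,0],
    [0,0,0],
    [0,0,0],
    [0,0,0],
    [0,0,0],
  ],
  dp=[
    [0.001,-0.001,0],
    [0.001,-0.001,0],
    [0.001,-0.001,0],
    [0.001,-0.001,0],
    [0.001,-0.001,0],
  ],
  fingers=[0.03,0.03,0.03,0.03,0.03],
)

```text
clock: 15.85
position: [617.0, -171.9, 88.8]
ee_rot: [-0.642, 0.767, 0.009, -0.004]
contact_force: [-4.1, 6.3, 2.1]
gripper_width: 46.0
```

```bash
python3 -c "
from h import *
st();print(read_state()['position'])"
```

```text
clk 15.85 shelf 12.1 -36.3 z 88.8 yaw -0.177 rel 0.007 toolz [-0.018  0.008 -1.   ] F [-4.1  6.3  2.1] w 46.0
[ 617.04819718 -171.91138184   88.81681069]
```

servo_tool(
  turn=[
    [0.0,-0.008,0],
    [0,0,0],
    [0,0,0],
    [0,0,0],
    [0,0,0],
  ],
  dp=[
    [0,0,0],
    [0,0,0],
    [0,0,0],
    [0,0,0.02],
    [0,0,0.05],
  ],
  fingers=[0.03,0.06,0.085,0.085,0.085],
)

```text
clock: 16.48
position: [617.8, -174.0, 157.3]
ee_rot: [-0.641, 0.767, 0.006, -0.003]
contact_force: [1.1, -0.5, 0.9]
gripper_width: 84.9
```

servo_tool(
  turn=[
    [0,0,0],
    [0,0,0],
    [0,0,0],
    [0,0,0],
    [0,0,0],
  ],
  dp=[
    [0,0.02,0.05],
    [-0.02,0.06,0.03],
    [-0.05,0.06,0],
    [-0.05,0.06,0],
    [-0.05,0.06,0],
  ],
  fingers=[0.085,0.085,0.085,0.085,0.085],
)

```text
clock: 17.1
position: [482.7, 46.2, 242.3]
ee_rot: [-0.638, 0.77, -0.002, 0.006]
contact_force: [1.5, 1.1, -0.2]
gripper_width: 85.3
```

```bash
python3 -c "
from h import *
st();print(read_state()['position'])"
```

```text
clk 17.1 shelf -159.9 153.6 z 242.3 yaw -0.187 rel -0.003 toolz [ 0.012  0.004 -1.   ] F [ 1.5  1.1 -0.2] w 85.3
[482.68430275  46.24175874 242.2669472 ]
```

servo_tool(
  turn=[
    [-0.004,0.012,0.007],
    [0,0,0],
    [0,0,0],
    [0,0,0],
    [0,0,0],
  ],
  dp=[
    [-0.014,0.04,0],
    [-0.014,0.04,-0.02],
    [-0.014,0.03,-0.02],
    [0,0,-0.01],
    [0,0,0],
  ],
  fingers=[0.085,0.085,0.085,0.085,0.085],
)

```text
clock: 17.73
position: [441.1, 162.4, 196.1]
ee_rot: [-0.643, 0.766, -0.002, 0.008]
contact_force: [-0.1, 0.8, 1.5]
gripper_width: 85.2
```

Run:
```python
from h import *
import pickle
st();print(read_state()["position"])
d=snap("wrist"); pickle.dump(d,open("w4.pkl","wb"))
im=np.ascontiguousarray(d["img"][:,:,::-1])
for r in regions_of("tin_a","wrist"):
    print(round(r["score"],2),np.round(r["box"]));
    if r["score"]>.5 and 200<r["box"][0]<420: print(fit([(d,r["region"])],(441,179),tinpts()))
for p in [(441.5,179.4,-.18)]:
    uv=proj(d,place(p,[(23,31,100),(-23,31,100),(-23,-31,100),(23,-31,100)]))
    cv2.polylines(im,[np.round(uv*16).astype(np.int32).reshape(-1,1,2)],True,(0,255,255),1,cv2.LINE_AA,4)
cv2.imwrite("pics/w4o.png",im)
```

```text
clk 17.73 shelf -222.0 260.1 z 196.1 yaw -0.175 rel 0.009 toolz [ 0.014  0.007 -1.   ] F [-0.1  0.8  1.5] w 85.2
[441.12596522 162.36593055 196.13804333]
0.67 [291. 192.  64. 105.]
(array([ 4.41745097e+02,  1.79658146e+02, -1.27440488e-01]), np.float64(0.10254530495461062))
```

View pics/w4o.png

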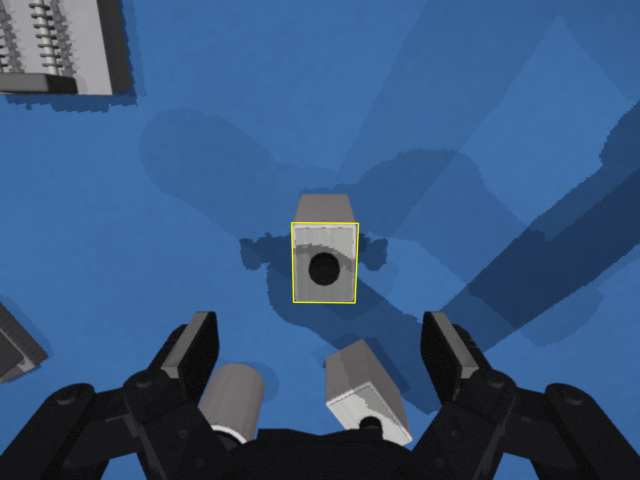

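servo_tool(
  turn=[
    [-0.007,0.014,0],
    [0,0,0],
    [0,0,0],
    [0,0,0],
    [0,0,0],
  ],
  dp=[
    [0,0.017,-0.02],
    [0,0,-0.035],
    [-0.002,0,-0.035],
    [-0.002,0,-0.02],
    [0,0,0],
  ],
  fingers=[0.085,0.085,0.085,0.085,0.085],
)

```text
clock: 18.45
position: [443.8, 178.0, 88.8]
ee_rot: [-0.639, 0.769, -0.001, 0.007]
contact_force: [0.4, -0.3, 0.1]
gripper_width: 85.0
```

```bash
python3 -c "
from h import *
st();print(read_state()['position'])"
```

```text
clk 18.45 shelf -222.2 276.0 z 88.8 yaw -0.184 rel 0.0 toolz [ 0.012  0.008 -1.   ] F [ 0.4 -0.3  0.1] w 85.0
[443.84238667 178.02506304  88.81724188]
```

servo_tool(
  turn=[
    [-0.008,0.012,0.005],
    [0,0,0],
    [0,0,0],
    [0,0,0],
    [0,0,0],
  ],
  dp=[
    [-0.002,0.001,-0.012],
    [-0.001,0,-0.012],
    [-0.001,0,-0.01],
    [0,0,-0.003],
    [0,0,0],
  ],
  fingers=[0.085,0.085,0.085,0.085,0.085],
)

```text
clock: 19.08
position: [442.1, 179.8, 52.0]
ee_rot: [-0.641, 0.768, -0.0, 0.003]
contact_force: [0.2, -0.7, 0.7]
gripper_width: 85.2
```

```bash
python3 -c "
from h import *
st();print(read_state()['position'])"
```

```text
clk 19.07 shelf -224.2 277.5 z 52.0 yaw -0.179 rel 0.005 toolz [ 0.004  0.003 -1.   ] F [ 0.2 -0.7  0.7] w 85.2
[442.11482134 179.8420244   52.00889615]
```

servo_tool(
  turn=[
    [-0.003,0.004,0],
    [0,0,0],
    [0,0,0],
    [0,0,0],
    [0,0,0],
  ],
  dp=[
    [0,0,-0.003],
    [0,0,0],
    [0,0,0],
    [0,0,0],
    [0,0,0],
  ],
  fingers=[0.085,0.06,0.03,0.03,0.03],
)

```text
clock: 19.7
position: [442.7, 180.4, 49.7]
ee_rot: [-0.641, 0.767, -0.0, 0.001]
contact_force: [0.7, 0.0, -1.7]
gripper_width: 45.4
```

servo_tool(
  turn=[
    [0,0,0],
    [0,0,0],
    [0,0,0],
    [0,0,0],
    [0,0,0],
  ],
  dp=[
    [0,0,0],
    [0,0,0.03],
    [0,0,0.05],
    [0,0,0.06],
    [0,0,0.06],
  ],
  fingers=[0.03,0.03,0.03,0.03,0.03],
)

```text
clock: 20.32
position: [437.3, 176.6, 248.2]
ee_rot: [-0.64, 0.768, 0.001, -0.008]
contact_force: [-0.1, 1.4, -2.3]
gripper_width: 45.3
```

```bash
python3 -c "
from h import *
st();print(read_state()['position'])"
```

```text
clk 20.32 shelf -228.4 273.4 z 248.2 yaw -0.181 rel 0.003 toolz [-0.014 -0.01  -1.   ] F [-0.1  1.4 -2.3] w 45.3
[437.26884622 176.56804723 248.16381881]
```

servo_tool(
  turn=[
    [0.01,-0.014,-0.003],
    [0,0,0],
    [0,0,0],
    [0,0,0],
    [0,0,0],
  ],
  dp=[
    [0.035,-0.05,0],
    [0.035,-0.052,0],
    [0.035,-0.052,0],
    [0.035,-0.052,0],
    [0.03,-0.045,0],
  ],
  fingers=[0.03,0.03,0.03,0.03,0.03],
)

```text
clock: 20.95
position: [609.5, -74.8, 252.6]
ee_rot: [-0.643, 0.766, 0.001, 0.007]
contact_force: [0.4, 1.3, -1.6]
gripper_width: 45.5
```

```bash
python3 -c "
from h import *
st();print(read_state()['position'])"
```

```text
clk 20.95 shelf -13.1 57.8 z 252.6 yaw -0.174 rel 0.01 toolz [ 0.01  0.01 -1.  ] F [ 0.4  1.3 -1.6] w 45.5
[609.53014258 -74.79622881 252.62968807]
```

servo_tool(
  turn=[
    [-0.01,0.01,-0.01],
    [0,0,0],
    [0,0,0],
    [0,0,0],
    [0,0,0],
  ],
  dp=[
    [0.009,-0.016,0],
    [0.008,-0.014,-0.01],
    [0,0,-0.02],
    [0,0,-0.02],
    [0,0,0],
  ],
  fingers=[0.03,0.03,0.03,0.03,0.03],
)

```text
clock: 21.58
position: [624.9, -106.9, 195.0]
ee_rot: [-0.638, 0.77, 0.004, -0.003]
contact_force: [0.4, -0.3, -2.1]
gripper_width: 45.3
```

```bash
python3 -c "
from h import *
st();print(read_state()['position'])"
```

```text
clk 21.57 shelf 7.9 29.0 z 195.0 yaw -0.187 rel -0.003 toolz [-0.01   0.002 -1.   ] F [ 0.4 -0.3 -2.1] w 45.3
[ 624.87068776 -106.93600666  195.04241791]
```

Run:
```python
from h import *
w=snap("wrist")["img"][:,:,::-1];s=snap("side")["img"][:,:,::-1][140:320,300:460]
o=np.zeros((480,800,3),np.uint8);o[:,:373]=cv2.resize(w[60:,150:480],(373,480));o[:,373:]=cv2.resize(s,(427,480),interpolation=2)
cv2.imwrite("pics/c1.png",o)
```

```text
(no output)
```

View pics/c1.png

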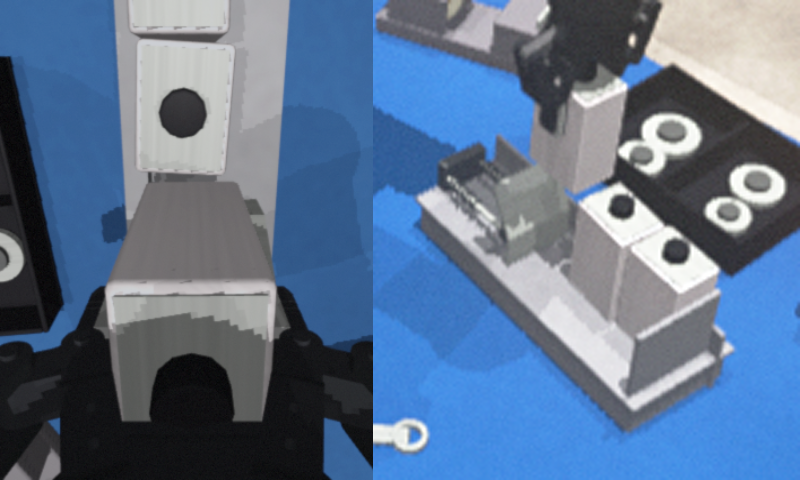

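Run:
```python
from h import *
d=snap("wrist");st()
c=lambda U,V:(150+U*330/373,60+V*420/480)
p=np.array([c(137,40),c(235,45),c(227,176),c(136,168)])
L=[(23,-31,140),(-23,-31,140),(-23,31,140),(23,31,140)]
r=least_squares(lambda q:(proj(d,place(q,L))-p).ravel(),[617,-172,-.18],x_scale=[1,1,.01])
cs,sn=np.cos(S[2]),np.sin(S[2]);dx=r.x[:2]-S[:2]
print(cs*dx[0]+sn*dx[1],-sn*dx[0]+cs*dx[1],r.x[2]-S[2],r.fun.round(1))
q=np.array([ray(d,u,140) for u in [c(130,31),c(226,35)]]);dx=q[:,:2]-S[:2];print("r edge",cs*dx[:,0]+sn*dx[:,1],-sn*dx[:,0]+cs*dx[:,1])
# held tin bottom-left edge (foot) top visible line
q=np.array([ray(d,u,145) for u in [c(150,182),c(238,182)]]);dx=q[:,:2]-S[:2];print("held foot edge",cs*dx[:,0]+sn*dx[:,1],-sn*dx[:,0]+cs*dx[:,1])
```

```text
clk 21.73 shelf 10.0 29.1 z 198.5 yaw -0.187 rel -0.003 toolz [-0.004  0.001 -1.   ] F [-0.  -0.3 -1.7] w 45.5
12.391812596263865 -34.28224347892293 -0.05374051832758217 [-0.5 -1.5  1.5 -1.  -0.8  0.  -0.4  3.2]
r edge [36.45491741 -7.21343837] [-69.50161476 -67.71924134]
held foot edge [ 29.41989929 -14.43444138] [-0.5494074  -0.35477121]
```

servo_tool(
  turn=[
    [0,0,0.003],
    [0,0,0],
    [0,0,0],
    [0,0,0],
    [0,0,0],
  ],
  dp=[
    [0.001,0.004,0],
    [0,0,-0.008],
    [0,0,-0.008],
    [0,0,-0.005],
    [0,0,0],
  ],
  fingers=[0.03,0.03,0.03,0.03,0.03],
)

```text
clock: 22.35
position: [628.6, -102.4, 178.0]
ee_rot: [-0.64, 0.769, 0.001, 0.0]
contact_force: [0.4, -0.2, -2.4]
gripper_width: 45.4
```

```bash
python3 -c "
from h import *
st();print(read_state()['position'])"
```

```text
clk 22.35 shelf 10.8 34.2 z 178.0 yaw -0.183 rel 0.001 toolz [-0.     0.001 -1.   ] F [ 0.4 -0.2 -2.4] w 45.4
[ 628.64067619 -102.35293762  178.04316802]
```

servo_tool(
  turn=[
    [0,0,0],
    [0,0,0],
    [0,0,0],
    [0,0,0],
    [0,0,0],
  ],
  dp=[
    [0,-0.002,-0.006],
    [-0.001,-0.002,-0.006],
    [0,0,-0.006],
    [0,0,-0.006],
    [0,0,0],
  ],
  fingers=[0.03,0.03,0.03,0.03,0.03],
)

```text
clock: 22.98
position: [628.2, -108.5, 154.1]
ee_rot: [-0.64, 0.769, -0.001, 0.0]
contact_force: [-0.5, -2.6, -2.5]
gripper_width: 45.4
```

```bash
python3 -c "
from h import *
st();print(read_state()['position'])"
```

```text
clk 22.98 shelf 11.4 28.0 z 154.1 yaw -0.183 rel 0.001 toolz [ 0.002 -0.002 -1.   ] F [-0.5 -2.6 -2.5] w 45.4
[ 628.17215538 -108.54753916  154.08142961]
```

servo_tool(
  turn=[
    [0,0,0],
    [0,0,0],
    [0,0,0],
    [0,0,0],
    [0,0,0],
  ],
  dp=[
    [0,0,-0.005],
    [0,0,-0.005],
    [0,0,-0.005],
    [0,0,-0.005],
    [0,0,0],
  ],
  fingers=[0.03,0.03,0.03,0.03,0.03],
)

```text
clock: 23.6
position: [631.3, -111.7, 141.8]
ee_rot: [-0.64, 0.768, -0.007, 0.003]
contact_force: [-0.1, -3.3, -3.9]
gripper_width: 45.6
```

```bash
python3 -c "
from h import *
st();print(read_state()['position'])"
```

```text
clk 23.6 shelf 15.1 25.5 z 141.8 yaw -0.181 rel 0.003 toolz [ 0.013 -0.007 -1.   ] F [-0.1 -3.3 -3.9] w 45.6
[ 631.34960924 -111.73671442  141.8381764 ]
```

servo_tool(
  turn=[
    [0.007,0.013,0],
    [0,0,0],
    [0,0,0],
    [0,0,0],
    [0,0,0],
  ],
  dp=[
    [-0.004,0.001,0],
    [-0.001,0,-0.003],
    [-0.001,0,-0.006],
    [-0.001,0,-0.006],
    [0,0,0],
  ],
  fingers=[0.03,0.03,0.03,0.03,0.03],
)

```text
clock: 24.22
position: [629.5, -111.6, 134.1]
ee_rot: [-0.641, 0.768, -0.006, 0.005]
contact_force: [0.3, -3.3, -4.8]
gripper_width: 45.5
```

```bash
python3 -c "
from h import *
st();print(read_state()['position'])"
```

```text
clk 24.23 shelf 13.3 25.2 z 134.1 yaw -0.179 rel 0.005 toolz [ 0.014 -0.002 -1.   ] F [ 0.3 -3.3 -4.8] w 45.5
[ 629.52632338 -111.62569998  134.12843891]
```

Run:
```python
from h import *
print(read_state()["wrist_torque"])
w=snap("wrist")["img"][:,:,::-1];s=snap("side")["img"][:,:,::-1][140:320,300:460]
st()
o=np.zeros((480,800,3),np.uint8);o[:,:373]=cv2.resize(w[60:,150:480],(373,480));o[:,373:]=cv2.resize(s,(427,480),interpolation=2)
cv2.imwrite("pics/c2.png",o)
```

```text
[-1.04261736 -0.07231125 -0.02263685]
clk 24.32 shelf 13.3 25.2 z 134.1 yaw -0.179 rel 0.005 toolz [ 0.014 -0.003 -1.   ] F [-0.  -1.8  0.2] w 45.6
```

View pics/c2.png

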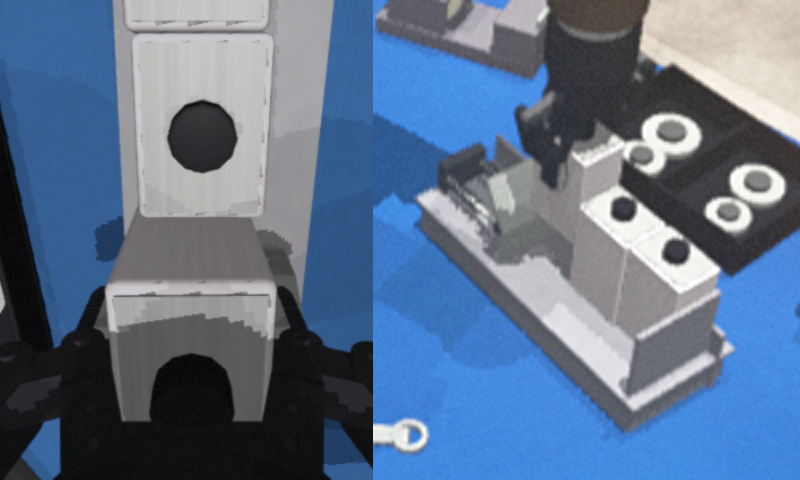

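servo_tool(
  turn=[
    [0,0.014,0],
    [0,0,0],
    [0,0,0],
    [0,0,0],
    [0,0,0],
  ],
  dp=[
    [-0.003,0.001,-0.003],
    [-0.002,0,-0.006],
    [-0.001,0,-0.008],
    [-0.001,0,-0.008],
    [-0.001,0,-0.008],
  ],
  fingers=[0.03,0.03,0.03,0.03,0.03],
)

```text
clock: 24.95
position: [630.0, -111.6, 118.7]
ee_rot: [-0.643, 0.766, -0.011, 0.005]
contact_force: [-16.4, 6.9, 49.3]
gripper_width: 45.3
```

```bash
python3 -c "
from h import *
st();print(read_state()['wrist_torque'])"
```

```text
clk 24.95 shelf 13.8 25.3 z 118.7 yaw -0.173 rel 0.011 toolz [ 0.022 -0.009 -1.   ] F [-16.4   6.9  49.3] w 45.3
[ 1.98875336  5.20038486 -0.49976522]
```

servo_tool(
  turn=[
    [0,0,0],
    [0,0,0],
    [0.009,0.02,-0.005],
    [0,0,0],
    [0,0,0],
  ],
  dp=[
    [0,0,0.004],
    [0,0,0.003],
    [-0.004,0.001,0],
    [-0.003,0,0],
    [0,0,0],
  ],
  fingers=[0.03,0.03,0.03,0.03,0.03],
)

```text
clock: 25.58
position: [624.9, -110.9, 124.0]
ee_rot: [-0.641, 0.768, -0.001, 0.001]
contact_force: [-0.6, -1.6, 1.6]
gripper_width: 45.3
```

```bash
python3 -c "
from h import *
st();print(read_state()['wrist_torque'])"
```

```text
clk 25.57 shelf 8.6 25.1 z 124.0 yaw -0.179 rel 0.005 toolz [ 0.004 -0.    -1.   ] F [-0.6 -1.6  1.6] w 45.3
[-0.69893859  0.12908078 -0.19971457]
```

servo_tool(
  turn=[
    [0,0.004,0],
    [0,0,0],
    [0,0,0],
    [0,0,0],
    [0,0,0],
  ],
  dp=[
    [0,0,-0.004],
    [-0.001,0,-0.005],
    [-0.001,0,-0.005],
    [-0.001,0,-0.004],
    [0,0,0],
  ],
  fingers=[0.03,0.03,0.03,0.03,0.03],
)

```text
clock: 26.2
position: [622.5, -110.5, 106.5]
ee_rot: [-0.641, 0.767, -0.001, 0.001]
contact_force: [1.1, -2.8, 1.2]
gripper_width: 45.3
```

```bash
python3 -c "
from h import *
st();print(read_state()['wrist_torque'])"
```

```text
clk 26.2 shelf 6.2 25.1 z 106.5 yaw -0.178 rel 0.006 toolz [ 0.002 -0.    -1.   ] F [ 1.1 -2.8  1.2] w 45.3
[-0.78509918 -0.45156693 -0.20770949]
```

Clear of the fence now; continue down to the deck (≈ 89) gently.

servo_tool(
  turn=[
    [0,0,0],
    [0,0,0],
    [0,0,0],
    [0,0,0],
    [0,0,0],
  ],
  dp=[
    [0,0,-0.004],
    [0,0,-0.004],
    [0,0,-0.003],
    [0,0,-0.002],
    [0,0,-0.001],
  ],
  fingers=[0.03,0.03,0.03,0.03,0.03],
)

```text
clock: 26.82
position: [621.8, -110.4, 91.7]
ee_rot: [-0.641, 0.767, -0.0, 0.0]
contact_force: [-0.3, -1.2, 4.8]
gripper_width: 45.1
```

```bash
python3 -c "
from h import *
st();print(read_state()['wrist_torque'])"
```

```text
clk 26.82 shelf 5.5 25.0 z 91.7 yaw -0.179 rel 0.005 toolz [ 0. -0. -1.] F [-0.3 -1.2  4.8] w 45.1
[-0.4670511   0.01000912 -0.17804566]
```

servo_tool(
  turn=[
    [0,0,0],
    [0,0,0],
    [0,0,0],
    [0,0,0],
    [0,0,0],
  ],
  dp=[
    [0,0,-0.001],
    [0,0,-0.001],
    [0,0,-0.001],
    [0,0,-0.001],
    [0,0,0],
  ],
  fingers=[0.03,0.03,0.03,0.03,0.03],
)

```text
clock: 27.45
position: [621.6, -110.4, 89.8]
ee_rot: [-0.641, 0.767, -0.0, 0.0]
contact_force: [0.6, -3.0, 1.7]
gripper_width: 45.5
```

```bash
python3 -c "
from h import *
st();print(read_state()['wrist_torque'])"
```

```text
clk 27.45 shelf 5.4 25.0 z 89.8 yaw -0.179 rel 0.005 toolz [ 0.001 -0.    -1.   ] F [ 0.6 -3.   1.7] w 45.5
[-0.63239017 -0.27519439 -0.09800662]
```

servo_tool(
  turn=[
    [0,0,0],
    [0,0,0],
    [0,0,0],
    [0,0,0],
    [0,0,0],
  ],
  dp=[
    [0,0,-0.0015],
    [0,0,-0.0015],
    [0,0,-0.0015],
    [0,0,-0.0015],
    [0,0,-0.0015],
  ],
  fingers=[0.03,0.03,0.03,0.03,0.03],
)

```text
clock: 28.08
position: [621.6, -110.4, 89.7]
ee_rot: [-0.642, 0.767, -0.001, 0.0]
contact_force: [-3.3, -0.1, 10.2]
gripper_width: 45.4
```

```bash
python3 -c "
from h import *
st();print(read_state()['wrist_torque'])"
```

```text
clk 28.07 shelf 5.3 25.0 z 89.7 yaw -0.178 rel 0.006 toolz [ 0.002 -0.002 -1.   ] F [-3.3 -0.1 10.2] w 45.4
[-0.01314991  0.84884821 -0.2559781 ]
```

servo_tool(
  turn=[
    [0,0,-0.005],
    [0,0,0],
    [0,0,0],
    [0,0,0],
    [0,0,0],
  ],
  dp=[
    [0.002,-0.0004,0.0005],
    [0.002,-0.0004,0],
    [0.0015,-0.0003,0],
    [0.001,-0.0002,0],
    [0.001,-0.0002,0],
  ],
  fingers=[0.03,0.03,0.03,0.03,0.03],
)

```text
clock: 28.7
position: [622.4, -110.6, 90.0]
ee_rot: [-0.64, 0.768, 0.004, -0.005]
contact_force: [-3.3, 0.5, 7.4]
gripper_width: 45.5
```

```bash
python3 -c "
from h import *
st();print(read_state()['wrist_torque'])"
```

```text
clk 28.7 shelf 6.1 25.0 z 90.0 yaw -0.182 rel 0.002 toolz [-0.014  0.    -1.   ] F [-3.3  0.5  7.4] w 45.5
[ 0.07463169  0.85222778 -0.0468783 ]
```

servo_tool(
  turn=[
    [0,-0.014,0],
    [0,0,0],
    [0,0,0],
    [0,0,0],
    [0,0,0],
  ],
  dp=[
    [0.002,-0.0004,0.001],
    [0.003,-0.0006,0.0005],
    [0.003,-0.0006,0],
    [0.002,-0.0004,0],
    [0,0,0],
  ],
  fingers=[0.03,0.03,0.03,0.03,0.03],
)

```text
clock: 29.32
position: [623.0, -110.7, 90.2]
ee_rot: [-0.639, 0.769, 0.008, -0.008]
contact_force: [-1.3, -1.1, 3.1]
gripper_width: 45.3
```

```bash
python3 -c "
from h import *
st();print(read_state()['wrist_torque'])"
```

```text
clk 29.32 shelf 6.7 24.9 z 90.2 yaw -0.183 rel 0.001 toolz [-0.022  0.003 -1.   ] F [-1.3 -1.1  3.1] w 45.3
[-0.45169621 -0.04588975 -0.06842605]
```

servo_tool(
  turn=[
    [0.003,-0.02,0],
    [0,0,0],
    [0,0,0],
    [0,0,0],
    [0,0,0],
  ],
  dp=[
    [0.004,-0.0008,0.0005],
    [0.004,-0.0008,0],
    [0.004,-0.0008,0],
    [0.004,-0.0008,0],
    [0,0,0],
  ],
  fingers=[0.03,0.03,0.03,0.03,0.03],
)

```text
clock: 29.95
position: [624.5, -110.9, 90.5]
ee_rot: [-0.638, 0.769, 0.016, -0.012]
contact_force: [1.2, -1.6, 1.0]
gripper_width: 45.4
```

```bash
python3 -c "
from h import *
st();print(read_state()['wrist_torque'])"
```

```text
clk 29.95 shelf 8.3 25.0 z 90.5 yaw -0.186 rel -0.002 toolz [-0.038  0.009 -0.999] F [ 1.2 -1.6  1. ] w 45.4
[-0.84013809 -0.5666832  -0.22568857]
```

servo_tool(
  turn=[
    [-0.009,-0.02,0],
    [0,0,0],
    [0,0,0],
    [0,0,0],
    [0,0,0],
  ],
  dp=[
    [-0.001,0,-0.001],
    [0,0,0],
    [0,0,0],
    [0,0,0],
    [0,0,0],
  ],
  fingers=[0.03,0.03,0.05,0.07,0.085],
)

```text
clock: 30.58
position: [623.8, -110.2, 87.6]
ee_rot: [-0.639, 0.769, 0.006, -0.007]
contact_force: [-0.7, -0.8, 0.1]
gripper_width: 83.7
```

Run:
```python
from h import *
st()
w=snap("wrist")["img"][:,:,::-1];s=snap("scene")["img"][:,:,::-1][170:310,190:330]
o=np.zeros((480,800,3),np.uint8);o[:,:373]=cv2.resize(w[60:,150:480],(373,480));o[:,373:]=cv2.resize(s,(427,480),interpolation=2)
cv2.imwrite("pics/c3.png",o)
```

```text
clk 30.57 shelf 7.4 25.6 z 87.6 yaw -0.185 rel -0.001 toolz [-0.018  0.001 -1.   ] F [-0.7 -0.8  0.1] w 83.7
```

View pics/c3.png

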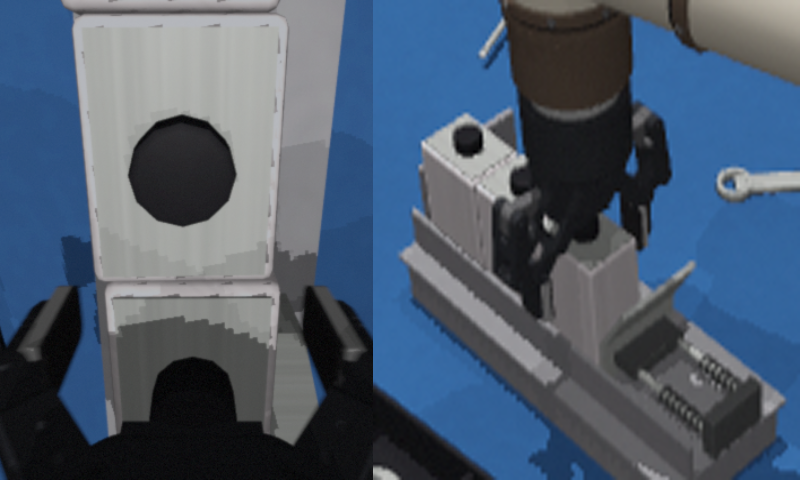

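servo_tool(
  turn=[
    [0,0,0],
    [0,0,0],
    [0,0,0],
    [0,-0.018,0],
    [0,0,0],
  ],
  dp=[
    [0,0,0.03],
    [0,0,0.04],
    [-0.03,0.005,0.02],
    [-0.05,0.01,0],
    [0,0,0],
  ],
  fingers=[0.085,0.085,0.085,0.04,0],
)

```text
clock: 31.3
position: [540.4, -94.9, 177.8]
ee_rot: [-0.638, 0.77, 0.002, -0.001]
contact_force: [0.8, -0.0, -0.5]
gripper_width: 51.0
```

```bash
python3 -c "
from h import *
st()"
```

```text
clk 31.3 shelf -77.3 25.3 z 177.8 yaw -0.186 rel -0.002 toolz [-0.003  0.001 -1.   ] F [ 0.8 -0.  -0.5] w 51.0
```

servo_tool(
  turn=[
    [-0.028,-0.15,0],
    [-0.028,-0.145,0],
    [0,0,0],
    [0,0,0],
    [0,0,0],
  ],
  dp=[
    [0,0,0],
    [0,0,-0.02],
    [0,0,-0.035],
    [0,0,-0.03],
    [0,0,0],
  ],
  fingers=[0,0,0,0,0],
)

```text
clock: 31.92
position: [544.4, -94.5, 94.7]
ee_rot: [-0.632, 0.76, -0.117, 0.098]
contact_force: [0.3, -0.0, 0.1]
gripper_width: -0.2
```

```bash
python3 -c "
from h import *
st()"
```

```text
clk 31.93 shelf -73.5 26.5 z 94.7 yaw -0.184 rel 0.0 toolz [ 0.297 -0.053 -0.953] F [ 0.3 -0.   0.1] w -0.2
```

servo_tool(
  turn=[
    [0,0,0],
    [0,0,0],
    [0,0,0],
    [0,0,0],
    [0,0,0],
  ],
  dp=[
    [0,-0.001,-0.015],
    [0,0,-0.012],
    [0.012,-0.003,0],
    [0.01,-0.002,0],
    [0,0,0],
  ],
  fingers=[0,0,0,0,0],
)

```text
clock: 32.55
position: [576.9, -100.3, 75.1]
ee_rot: [-0.631, 0.759, -0.122, 0.104]
contact_force: [0.3, 0.3, -0.3]
gripper_width: 0.2
```

```bash
python3 -c "
from h import *
st()"
```

```text
clk 32.55 shelf -40.5 26.7 z 75.1 yaw -0.183 rel 0.001 toolz [ 0.313 -0.054 -0.948] F [ 0.3  0.3 -0.3] w 0.2
```

servo_tool(
  turn=[
    [0,0,0],
    [0,0,0],
    [0,0,0],
    [0,0,0],
    [0,0,0],
  ],
  dp=[
    [0,-0.001,-0.006],
    [0.003,-0.0006,0],
    [0.003,-0.0006,0],
    [0.003,-0.0006,0],
    [0.003,-0.0006,0],
  ],
  fingers=[0,0,0,0,0],
)

```text
clock: 33.17
position: [588.9, -104.1, 70.5]
ee_rot: [-0.631, 0.759, -0.123, 0.105]
contact_force: [-2.0, 1.1, 2.1]
gripper_width: -0.1
```

```bash
python3 -c "
from h import *
st()"
```

```text
clk 33.17 shelf -27.9 25.2 z 70.5 yaw -0.183 rel 0.001 toolz [ 0.314 -0.054 -0.948] F [-2.   1.1  2.1] w -0.1
```

Contact made; push on with small steps.

servo_tool(
  turn=[
    [0,0,0],
    [0,0,0],
    [0,0,0],
    [0,0,0],
    [0,0,0],
  ],
  dp=[
    [0.003,-0.0006,0],
    [0.003,-0.0006,0],
    [0.003,-0.0006,0],
    [0.003,-0.0006,0],
    [0.003,-0.0006,0],
  ],
  fingers=[0,0,0,0,0],
)

```text
clock: 33.8
position: [600.1, -106.5, 70.9]
ee_rot: [-0.632, 0.759, -0.121, 0.101]
contact_force: [-19.4, 12.1, 18.6]
gripper_width: 0.1
```

```bash
python3 -c "
from h import *
st()"
```

```text
clk 33.8 shelf -16.6 24.9 z 70.9 yaw -0.182 rel 0.002 toolz [ 0.307 -0.056 -0.95 ] F [-19.4  12.1  18.6] w 0.1
```

servo_tool(
  turn=[
    [0,0,0],
    [0,0,0],
    [0,0,0],
    [0.028,0.15,0],
    [0.028,0.145,0],
  ],
  dp=[
    [-0.01,0.002,0],
    [-0.03,0.005,0],
    [-0.03,0,0.04],
    [0,-0.03,0.06],
    [0,-0.06,0.06],
  ],
  fingers=[0,0,0,0.04,0.085],
)

```text
clock: 34.42
position: [528.5, -162.1, 180.6]
ee_rot: [-0.637, 0.77, -0.046, 0.018]
contact_force: [2.7, 0.0, -0.5]
gripper_width: 35.7
```

servo_tool(
  turn=[
    [0,0,0],
    [0,0,0],
    [0,0,0],
    [0,0,0],
    [0,0,0],
  ],
  dp=[
    [0.03,0,0.05],
    [0.03,0.02,0.02],
    [0.03,0,0],
    [0,0,0],
    [0,0,0],
  ],
  fingers=[0.085,0.085,0.085,0.085,0.085],
)

```text
clock: 35.05
position: [624.0, -145.1, 255.1]
ee_rot: [-0.634, 0.772, -0.049, 0.021]
contact_force: [-0.3, -0.0, 0.9]
gripper_width: 84.9
```

Run:
```python
from h import *
import pickle
st()
d=snap("wrist"); pickle.dump(d,open("w5.pkl","wb"))
im=np.ascontiguousarray(d["img"][:,:,::-1]);cv2.imwrite("pics/w5.png",im)
print(proj(d,place(S,[(12,-99,140),(12,-37,140),(12,25,140),(35,163,70),(35,-130,115)])).round().tolist())
for n in("scene","side","wrist"):
    snap(n)
    for q in("tin_a","low_tin","round_can_center","follower"): print(n,q,[(round(r["score"],2),np.round(r["box"]).tolist()) for r in search_frame(q,n)])
```

```text
clk 35.05 shelf 14.0 -8.7 z 255.1 yaw -0.194 rel -0.01 toolz [ 0.094 -0.049 -0.994] F [-0.3 -0.   0.9] w 84.9
[[338.0, 113.0], [337.0, 202.0], [337.0, 280.0], [319.0, 371.0], [308.0, 69.0]]
scene tin_a [(0.92, [222.0, 216.0, 34.0, 40.0]), (0.87, [206.0, 206.0, 29.0, 40.0]), (0.56, [236.0, 232.0, 38.0, 41.0])]
scene low_tin []
scene round_can_center [(0.76, [440.0, 322.0, 40.0, 53.0]), (0.54, [202.0, 200.0, 124.0, 120.0])]
scene follower [(0.81, [267.0, 251.0, 25.0, 28.0])]
side tin_a [(0.83, [374.0, 207.0, 36.0, 51.0]), (0.74, [361.0, 190.0, 38.0, 54.0]), (0.68, [393.0, 226.0, 38.0, 36.0])]
side low_tin [(0.92, [167.0, 165.0, 41.0, 36.0])]
side round_can_center [(0.73, [217.0, 139.0, 28.0, 38.0]), (0.7, [341.0, 197.0, 26.0, 38.0])]
side follower [(0.9, [344.0, 196.0, 22.0, 40.0]), (0.24, [393.0, 222.0, 39.0, 41.0])]
wrist tin_a [(0.85, [310.0, 158.0, 65.0, 82.0]), (0.74, [291.0, 227.0, 81.0, 87.0]), (0.7, [305.0, 60.0, 71.0, 98.0])]
wrist low_tin []
wrist round_can_center []
wrist follower [(0.87, [321.0, 270.0, 82.0, 63.0]), (0.16, [291.0, 228.0, 79.0, 86.0])]
```

Run:
```python
from h import *
import pickle
d=pickle.load(open("w5.pkl","rb"))
im=np.ascontiguousarray(d["img"][:,:,::-1]);k=2;a=im[50:345,240:430]
raw=cv2.resize(a,None,fx=k,fy=k,interpolation=2);o=raw.copy()
for y in(-99,-37,25):
    uv=proj(d,place(S,[(35,y+31,140),(-11,y+31,140),(-11,y-31,140),(35,y-31,140)]))
    cv2.polylines(o,[np.round(((uv-[240,50]+.5)*k-.5)*16).astype(np.int32).reshape(-1,1,2)],True,(0,0,255),1,cv2.LINE_AA,4)
cv2.imwrite("pics/c4.png",np.hstack([raw,o]))
```

```text
(no output)
```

View pics/c4.png

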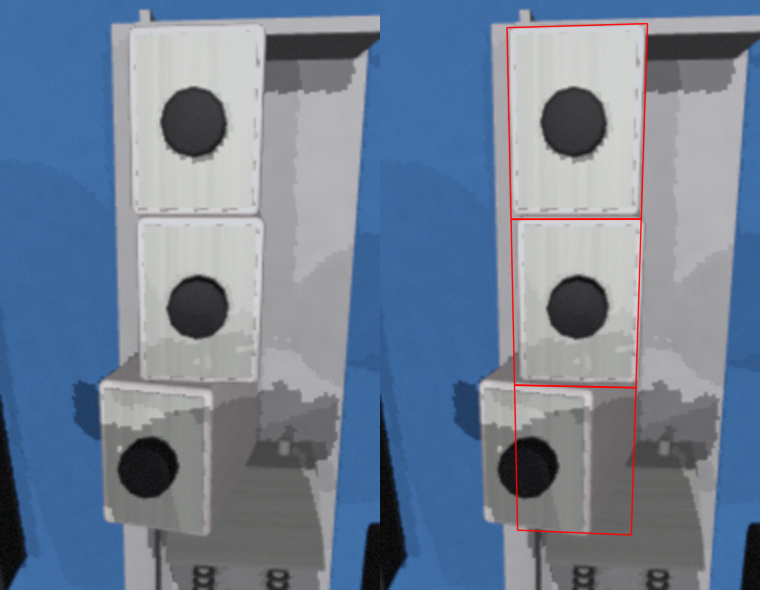

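Run:
```python
from h import *
import pickle
d=pickle.load(open("w5.pkl","rb"))
cs,sn=np.cos(S[2]),np.sin(S[2])
def sh(p,z):
    q=np.array([ray(d,(240+u/2,50+v/2),z) for u,v in p])[:,:2]-S[:2];return np.c_[cs*q[:,0]+sn*q[:,1],-sn*q[:,0]+cs*q[:,1]].round(1)
for z in (138,145):print(sh([(101,382),(210,392),(210,533),(105,520)],z).tolist())
print("tin2",sh([(138,218),(263,220),(262,383),(139,380)],140).tolist())
print("r",sh([(130,25),(266,25),(261,215),(132,213)],140).tolist())
print("cap3",sh([(148,467)],155).tolist(),"foot front",sh([(258,440),(245,460)],42).tolist())
```

```text
[[48.0, -6.0], [5.9, -2.9], [5.2, 57.4], [48.3, 53.5]]
[[46.6, -8.2], [5.7, -5.2], [5.0, 53.5], [47.0, 49.7]]
tin2 [[32.1, -68.1], [-12.0, -67.3], [-13.6, -7.5], [32.9, -7.7]]
r [[33.7, -130.5], [-10.9, -129.3], [-11.2, -69.0], [34.3, -69.8]]
cap3 [[28.1, 21.5]] foot front [[-16.9, 54.7], [-10.3, 66.4]]
```

servo_tool(
  turn=[
    [0.042,0.145,0],
    [0.042,0.145,0.01],
    [0,0,0],
    [0,0,0],
    [0,0,0],
  ],
  dp=[
    [0.013,0.015,0],
    [0.013,0.015,-0.02],
    [0,0,-0.03],
    [0,0,-0.015],
    [0,0,0],
  ],
  fingers=[0.085,0.085,0.085,0.085,0.085],
)

```text
clock: 36.48
position: [648.6, -114.2, 187.1]
ee_rot: [-0.637, 0.764, 0.081, -0.068]
contact_force: [0.0, 0.5, -0.4]
gripper_width: 84.9
```

```bash
python3 -c "
from h import *
st()"
```

```text
clk 36.48 shelf 32.6 26.2 z 187.1 yaw -0.181 rel 0.003 toolz [-0.207  0.036 -0.978] F [ 0.   0.5 -0.4] w 84.9
```

servo_tool(
  turn=[
    [0,0,0],
    [0,0,0],
    [0,0,0],
    [0,0,0],
    [0,0,0],
  ],
  dp=[
    [-0.004,0,-0.02],
    [-0.004,0.001,-0.022],
    [-0.004,0.001,-0.022],
    [-0.005,0,-0.015],
    [0,0,0],
  ],
  fingers=[0.085,0.085,0.085,0.085,0.085],
)

```text
clock: 37.1
position: [633.4, -113.4, 115.9]
ee_rot: [-0.638, 0.764, 0.075, -0.063]
contact_force: [-0.6, -0.5, 0.5]
gripper_width: 85.0
```

```bash
python3 -c "
from h import *
st()"
```

```text
clk 37.1 shelf 17.5 24.2 z 115.9 yaw -0.18 rel 0.004 toolz [-0.191  0.033 -0.981] F [-0.6 -0.5  0.5] w 85.0
```

servo_tool(
  turn=[
    [0,0,0],
    [0,0,0],
    [0,0,0],
    [0,0,0],
    [0,0,0],
  ],
  dp=[
    [-0.001,0.001,-0.012],
    [-0.001,0,-0.009],
    [0,0,0],
    [0,0,0],
    [0,0,0],
  ],
  fingers=[0.085,0.085,0.06,0.03,0.03],
)

```text
clock: 37.72
position: [633.4, -112.6, 96.3]
ee_rot: [-0.638, 0.764, 0.072, -0.061]
contact_force: [1.2, -1.1, -0.4]
gripper_width: 45.5
```

servo_tool(
  turn=[
    [0,0,0],
    [0,0,0],
    [0,0,0],
    [0,0,0],
    [0,0,0],
  ],
  dp=[
    [0,0,0],
    [0,0,0],
    [0,0,0],
    [0,0,0],
    [0,0,0],
  ],
  fingers=[0.03,0.03,0.03,0.03,0.03],
)

```text
clock: 38.35
position: [633.4, -112.6, 96.3]
ee_rot: [-0.638, 0.764, 0.072, -0.061]
contact_force: [-0.4, 0.4, -1.0]
gripper_width: 45.6
```

```bash
python3 -c "
from h import *
st();print(read_state()['wrist_torque'])"
```

```text
clk 38.35 shelf 17.3 25.0 z 96.3 yaw -0.18 rel 0.004 toolz [-0.186  0.033 -0.982] F [-0.4  0.4 -1. ] w 45.6
[-0.12890252 -0.47845952 -0.09000502]
```

servo_tool(
  turn=[
    [0,0,0],
    [-0.012,-0.065,0],
    [-0.012,-0.065,0],
    [-0.012,-0.065,0],
    [0,0,0],
  ],
  dp=[
    [-0.001,0,0.003],
    [-0.003,0.0005,0],
    [-0.003,0.0005,0],
    [-0.002,0,0],
    [0,0,0],
  ],
  fingers=[0.03,0.03,0.03,0.03,0.03],
)

```text
clock: 38.98
position: [625.0, -111.0, 98.1]
ee_rot: [-0.641, 0.767, -0.006, 0.004]
contact_force: [0.2, 0.0, -3.1]
gripper_width: 45.7
```

```bash
python3 -c "
from h import *
st();print(read_state()['wrist_torque'])"
```

```text
clk 38.98 shelf 8.8 25.0 z 98.1 yaw -0.179 rel 0.005 toolz [ 0.014 -0.003 -1.   ] F [ 0.2  0.  -3.1] w 45.7
[-0.17860039 -0.13532452  0.11371088]
```

servo_tool(
  turn=[
    [0,-0.005,-0.004],
    [0,-0.005,0],
    [0,-0.005,0],
    [0,-0.005,0],
    [0,0,0],
  ],
  dp=[
    [0.001,0,0],
    [0.0015,-0.0003,0],
    [0.0015,-0.0003,0],
    [0.001,-0.0002,0],
    [0,0,0],
  ],
  fingers=[0.03,0.03,0.03,0.03,0.03],
)

```text
clock: 39.6
position: [625.4, -111.1, 98.0]
ee_rot: [-0.64, 0.768, -0.007, 0.005]
contact_force: [-1.1, 1.3, -0.2]
gripper_width: 45.6
```

```bash
python3 -c "
from h import *
st();print(read_state()['wrist_torque'])"
```

```text
clk 39.6 shelf 9.2 25.0 z 98.0 yaw -0.181 rel 0.003 toolz [ 0.017 -0.003 -1.   ] F [-1.1  1.3 -0.2] w 45.6
[0.17704369 0.63456224 0.2255415 ]
```

servo_tool(
  turn=[
    [0,-0.01,0],
    [0,-0.01,0],
    [0,-0.01,0],
    [0,-0.01,0],
    [0,0,0],
  ],
  dp=[
    [0.003,-0.0006,0],
    [0.003,-0.0006,0],
    [0.003,-0.0006,0],
    [0.003,-0.0006,0],
    [0,0,0],
  ],
  fingers=[0.03,0.03,0.03,0.03,0.03],
)

```text
clock: 40.22
position: [628.0, -111.4, 97.0]
ee_rot: [-0.639, 0.769, -0.011, 0.012]
contact_force: [-0.1, 0.5, -2.4]
gripper_width: 45.3
```

```bash
python3 -c "
from h import *
st();print(read_state()['wrist_torque'])"
```

```text
clk 40.23 shelf 11.8 25.2 z 97.0 yaw -0.184 rel 0.0 toolz [ 0.032 -0.001 -0.999] F [-0.1  0.5 -2.4] w 45.3
[-0.38966956  0.19990644  0.09773404]
```

servo_tool(
  turn=[
    [0,0.01,0],
    [0,0.01,0],
    [0,0,0],
    [0,0,0],
    [0,0,0],
  ],
  dp=[
    [0.001,0,-0.003],
    [0.001,0,-0.003],
    [0,0,-0.003],
    [0,0,-0.002],
    [0,0,0],
  ],
  fingers=[0.03,0.03,0.03,0.03,0.03],
)

```text
clock: 40.85
position: [629.2, -111.8, 93.2]
ee_rot: [-0.639, 0.769, -0.003, 0.002]
contact_force: [-1.7, 0.7, -3.4]
gripper_width: 45.2
```

```bash
python3 -c "
from h import *
st();print(read_state()['wrist_torque'])"
```

```text
clk 40.85 shelf 13.1 25.0 z 93.2 yaw -0.184 rel 0.0 toolz [ 0.007 -0.003 -1.   ] F [-1.7  0.7 -3.4] w 45.2
[0.24837332 0.71312308 0.17168795]
```

Upright at x≈13; lower to the deck.

servo_tool(
  turn=[
    [0,0,0],
    [0,0,0],
    [0,0,0],
    [0,0,0],
    [0,0,0],
  ],
  dp=[
    [0,0,-0.002],
    [0,0,-0.002],
    [0,0,-0.002],
    [0,0,-0.002],
    [0,0,-0.002],
  ],
  fingers=[0.03,0.03,0.03,0.03,0.03],
)

```text
clock: 41.48
position: [629.3, -111.8, 93.1]
ee_rot: [-0.639, 0.769, -0.004, 0.001]
contact_force: [-6.0, 4.2, 10.7]
gripper_width: 45.2
```

```bash
python3 -c "
from h import *
st();print(read_state()['wrist_torque'])"
```

```text
clk 41.48 shelf 13.1 25.0 z 93.1 yaw -0.184 rel 0.0 toolz [ 0.007 -0.004 -1.   ] F [-6.   4.2 10.7] w 45.2
[1.12987155 2.29663982 0.04400795]
```

servo_tool(
  turn=[
    [0,0,0],
    [0,0,0],
    [0,0,0],
    [0,0,0],
    [0,0,0],
  ],
  dp=[
    [0,0,0],
    [0,0,0],
    [0,0,0],
    [0,0,0.02],
    [0,0,0.04],
  ],
  fingers=[0.04,0.06,0.085,0.085,0.085],
)

```text
clock: 42.1
position: [631.8, -113.1, 150.9]
ee_rot: [-0.638, 0.77, -0.005, 0.002]
contact_force: [0.5, 0.2, 0.8]
gripper_width: 84.7
```

servo_tool(
  turn=[
    [0,0,0],
    [0,0,0],
    [0,0,0],
    [0,0,0],
    [0,0,0],
  ],
  dp=[
    [0,0,0.05],
    [-0.01,-0.02,0.05],
    [-0.01,-0.02,0.02],
    [0,0,0],
    [0,0,0],
  ],
  fingers=[0.085,0.085,0.085,0.085,0.085],
)

```text
clock: 42.72
position: [616.2, -155.1, 278.5]
ee_rot: [-0.638, 0.77, -0.01, 0.007]
contact_force: [0.1, 0.8, 0.6]
gripper_width: 84.9
```

```bash
cat > chk.py <<'E'
from h import *
import pickle
st()
d=snap("wrist"); pickle.dump(d,open("w6.pkl","wb"));cv2.imwrite("pics/w6.png",d["img"][:,:,::-1])
sc,sd=snap("scene"),snap("side")
cs,sn=np.cos(S[2]),np.sin(S[2])
def sh(q):
    q=q[:2]-S[:2];return np.array([cs*q[0]+sn*q[1],-sn*q[0]+cs*q[1]]).round(1).tolist()
g=cv2.cvtColor(d["img"],cv2.COLOR_RGB2GRAY)
for y in(-99,-37,25):   # dark cap top
    u,v=proj(d,place(S,[(12,y,153)]))[0].round().astype(int)
    u0,v0=max(u-32,0),max(v-32,0);w=(g[v0:v+32,u0:u+32]<70).astype(np.uint8)
    n,l,stt,ce=cv2.connectedComponentsWithStats(w)
    k=min((i for i in range(1,n) if 150<stt[i,4]<1800),key=lambda i:np.hypot(*(ce[i]+[u0-u,v0-v])),default=0)
    print("cap",y,stt[k],sh(ray(d,ce[k]+[u0,v0],150)))
for r in regions_of("tin_a","wrist"):
    if r["score"]>.4:
        R4=cv2.minAreaRect(np.argwhere(r["region"])[:,::-1].astype(np.float32));print("tin",round(r["score"],2),np.round(r["box"]).tolist(),[sh(ray(d,u,140)) for u in cv2.boxPoints(R4)])
for n in("scene","side"):
    for q in("low_tin","round_can_center","follower"): print(n,q,[(round(r["score"],2),np.round(r["box"]).tolist()) for r in search_frame(q,n)][:1])
E
python3 chk.py
```

```text
clk 42.73 shelf 8.2 -20.0 z 278.5 yaw -0.187 rel -0.003 toolz [ 0.024 -0.007 -1.   ] F [0.1 0.8 0.6] w 84.9
cap -99 [ 18  16  29  31 674] [12.3, -99.6]
cap -37 [ 21  15  27  29 596] [10.5, -38.5]
cap 25 [ 20  14  26  29 578] [12.1, 22.8]
tin 0.88 [291.0, 239.0, 56.0, 68.0] [[33.9, -8.0], [-9.9, -8.2], [-11.2, 54.1], [35.7, 54.7]]
tin 0.86 [295.0, 166.0, 57.0, 74.0] [[33.9, -8.0], [32.2, -69.3], [-11.8, -69.3], [-13.2, -8.2]]
tin 0.79 [287.0, 76.0, 67.0, 88.0] [[34.1, -130.9], [-11.0, -130.6], [-12.5, -69.3], [36.1, -69.3]]
scene low_tin [(0.96, [464.0, 288.0, 52.0, 42.0])]
scene round_can_center [(0.76, [442.0, 325.0, 40.0, 50.0])]
scene follower [(0.85, [267.0, 249.0, 28.0, 33.0])]
side low_tin [(0.92, [167.0, 166.0, 39.0, 37.0])]
side round_can_center [(0.78, [217.0, 140.0, 27.0, 36.0])]
side follower [(0.59, [342.0, 198.0, 24.0, 38.0])]
```

Run:
```python
from h import *
for n in("side","scene"):
    d=snap(n);g=cv2.GaussianBlur(cv2.cvtColor(d["img"],cv2.COLOR_RGB2GRAY),(0,0),.5)
    for x,y in((12,-99),(10.3,-37),(12,25)):
        c=proj(d,place(S,[(x,y,148)]))[0];u,v=c.round().astype(int)
        G=cv2.resize(g[v-9:v+10,u-9:u+10],None,fx=4,fy=4,interpolation=cv2.INTER_CUBIC)
        k,l,s,ce=cv2.connectedComponentsWithStats((G<80).astype(np.uint8))
        i=min(range(1,k),key=lambda i:np.hypot(*(ce[i]-38))-(s[i,4]>150)*50,default=0)
        print(n,y,"area",s[i,4]/16,"obs-pred px",((ce[i]+.5)/4-.5+[u-9,v-9]-c).round(2), "px/10mm z",(proj(d,place(S,[(x,y,158)]))[0]-c).round(1))
```

```text
side -99 area 54.4375 obs-pred px [0.07 0.3 ] px/10mm z [ 0.7 -3.2]
side -37 area 54.0625 obs-pred px [0.18 0.17] px/10mm z [ 0.5 -3.2]
side 25 area 57.8125 obs-pred px [0.1  0.11] px/10mm z [ 0.4 -3.2]
scene -99 area 69.375 obs-pred px [-0.18  0.56] px/10mm z [-0.4 -3.4]
scene -37 area 74.1875 obs-pred px [-0.12  0.66] px/10mm z [-0.3 -3.4]
scene 25 area 87.5 obs-pred px [-0.31  0.3 ] px/10mm z [-0.3 -3.4]
```

```bash
python3 -c "
from bench import *
print(job_done())"
```

```text
the job is handed in; nothing more can be done
None
```

I handed the job in at about 43 s of the 72 s allowed. All three tins measured in their places; there was no verdict to confirm it.

**What I did**
- **Tin already on the shelf:** I straightened it and pressed it against the fence and the fixed end plate.
- **First bench tin:** it went into the middle place.
- **Second bench tin:** I lowered it down the flare, pushing the sprung plate aside. It needed two corrections:
  - On the way down its back edge landed on top of the fence. The wrist read about 49 N, below the 80 N tin-on-shelf limit and the 120 N wrist limit, but that was the reading at the end of a row, so the peak may have been higher. I lifted it clear.
  - Pushing it back from the front then tipped it backwards by about 0.2 rad. I gripped it again, stood it upright and set it on the deck against the fence.

**Last checks, from the pictures**

| Tin | Shelf x (mm) | Shelf y (mm) | Target (x, y) |
|---|---|---|---|
| End plate side | 12.3 | -99.6 | 12, -99 |
| Middle | 10.5 | -38.5 | 12, -37 |
| Sprung plate side | 12.1 | 22.8 | 12, 25 |

- **Height and lean:** the scene and side cameras put all three caps within about 0.7 pixel (about 2 mm) of where they should be, and within 0.4 pixel of each other. That fits tins standing upright on the deck.
- **Middle tin:** it sits about 1.5 to 2 mm forward of the fence. That is inside the 3.5 mm limit but has the least margin.
- **Row position:** y reads 0.6 to 2.2 mm low along the row, within the 4 mm limit. I take this to be camera calibration.
- **Sprung plate:** I could not measure its joint directly. The row length implies about 0.014 m.
- **Bystanders:** the low tin and round can show no visible shift. I did not recheck the wrench and screwdriver, but nothing went near them.

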